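Hole saws back into their fitted tray

TASK

Put the four hole saws back into the wooden tray, each standing teeth down, fully home in the round pocket of its own size: the smallest saw in the smallest pocket and so on up to the largest. Set them down rather than dropping them. The pipe coupling and the wax tin do not belong in the tray: leave them standing where they are.

Things in the scene. Friction and masses are not known exactly. Their poses are not given: they have to be found in the camera images.
- saw_28: The smallest of four hole saws: a bright steel cup 28 mm in diameter and 50 mm high, standing with its toothed rim down, with dark slots in its side, a closed flat back on top and on the middle of that a dark hexagon nut about 15 mm across and 8 mm high (58 mm in all). Loose, about 80 g. Origin: centre of its underside (the tooth rim); z is its axis, up.
- saw_38: The second smallest of four hole saws: a bright steel cup 38 mm in diameter and 50 mm high, standing with its toothed rim down, with dark slots in its side, a closed flat back on top and on the middle of that a dark hexagon nut about 21 mm across and 8 mm high (58 mm in all). Loose, about 120 g. Origin: centre of its underside (the tooth rim); z is its axis, up.
- saw_48: The second largest of four hole saws: a bright steel cup 48 mm in diameter and 50 mm high, standing with its toothed rim down, with dark slots in its side, a closed flat back on top and on the middle of that a dark hexagon nut about 24 mm across and 8 mm high (58 mm in all). Loose, about 170 g. Origin: centre of its underside (the tooth rim); z is its axis, up.
- saw_58: The largest of four hole saws: a bright steel cup 58 mm in diameter and 50 mm high, standing with its toothed rim down, with dark slots in its side, a closed flat back on top and on the middle of that a dark hexagon nut about 24 mm across and 8 mm high (58 mm in all). Loose, about 220 g. Origin: centre of its underside (the tooth rim); z is its axis, up.
- pocket_58: Insert for the largest hole saw: a fixed plywood block, 92 x 92 x 16 mm, with a round pocket 72 mm in diameter and 12 mm deep in its middle (7 mm free round the saw; 3 mm bevel). Origin: centre of its underside, 3 mm above the table; pocket floor 4 mm, top 16 mm above the origin; z up.
- pocket_48: Insert for the second largest hole saw: a fixed plywood block, 92 x 92 x 16 mm, with a round pocket 62 mm in diameter and 12 mm deep in its middle (7 mm free round the saw; 3 mm bevel). Origin: centre of its underside, 3 mm above the table; pocket floor 4 mm, top 16 mm above the origin; z up.
- pocket_38: Insert for the second smallest hole saw: a fixed plywood block, 92 x 92 x 16 mm, with a round pocket 52 mm in diameter and 12 mm deep in its middle (7 mm free round the saw; 3 mm bevel). Origin: centre of its underside, 3 mm above the table; pocket floor 4 mm, top 16 mm above the origin; z up.
- pocket_28: Insert for the smallest hole saw: a fixed plywood block, 92 x 92 x 16 mm, with a round pocket 42 mm in diameter and 12 mm deep in its middle (7 mm free round the saw; 3 mm bevel). Origin as for the others. The four inserts fill a fixed dark wooden tray, 202 mm square, rim level with their tops, two by two in any order, 93 mm between centres.
- coupling: A look-alike that does not belong in the tray: a pipe coupling, a plain smooth steel tube 44 mm in diameter and 50 mm high with a 34 mm bore, open right through, standing on end. Loose. Origin: centre of its underside; z up.
- tin: A look-alike that does not belong in the tray: a small closed round steel wax tin, 48 mm high, 51 mm in diameter with a smooth flat lid of 54 mm; no teeth, no nut. Loose. Origin: centre of its underside; z up.
Mind the look-alikes: they are no part of the job. What is shaped like the saw_28 but orange is not meant. What is shaped like the saw_58 but red is not meant.

How it is judged:
At the end, for the whole second after the job is handed in: Each hole saw stands upright (within 0.1 rad), released and at rest on the floor of its own pocket: its axis within 10 mm of the pocket's centre and its rim within 3 mm of the pocket's floor. The coupling and the tin stand upright within 30 mm of where they began (horizontal distance between saw_28 and pocket_28 below 0.01 m and z of saw_28 in the frame of pocket_28 between 0.001 and 0.007 m and angle between each of saw_28, saw_38, saw_48, saw_58, coupling, tin's own z axis and vertical below 0.1 rad and linear speed of each of saw_28, saw_38, saw_48, saw_58, coupling, tin below 0.02 m/s and horizontal distance between saw_38 and pocket_38 below 0.01 m and z of saw_38 in the frame of pocket_38 between 0.001 and 0.007 m and horizontal distance between saw_48 and pocket_48 below 0.01 m and z of saw_48 in the frame of pocket_48 between 0.001 and 0.007 m and horizontal distance between saw_58 and pocket_58 below 0.01 m and z of saw_58 in the frame of pocket_58 between 0.001 and 0.007 m and distance of each of coupling, tin from where it was at the start of the episode below 0.03 m); the robot touches nothing.
It fails at once if the pipe coupling is pushed, lifted or knocked over (distance of coupling from where it was at the start of the episode above 0.03 m or angle between coupling's own z axis and vertical above 0.3 rad).
It fails at once if the wax tin is pushed, lifted or knocked over (distance of tin from where it was at the start of the episode above 0.03 m or angle between tin's own z axis and vertical above 0.3 rad).
It fails at once if a hole saw is let go and falls (more than about 3 cm, reaching 0.8 m/s) ((linear speed of saw_28 above 0.8 m/s and contact force between the fingers and saw_28 below 0.05 N) or (linear speed of saw_38 above 0.8 m/s and contact force between the fingers and saw_38 below 0.05 N) or (linear speed of saw_48 above 0.8 m/s and contact force between the fingers and saw_48 below 0.05 N) or (linear speed of saw_58 above 0.8 m/s and contact force between the fingers and saw_58 below 0.05 N)).
It also fails if it takes over 99 s, if anything falls off the work surface, if the arm or the gripper's body presses on something with over 40 N, if the wrist force passes 120 N, or if a joint passes its speed limit or range.

ROBOT

A 6-joint arm with a two-finger parallel gripper is mounted at the origin on the work surface. World frame = base frame: x ahead of the robot, y to its left, z up, the work surface at z = 0. Lengths are in m, angles in rad, forces in N, time in s.
With the tool pointing down it reaches from about 0.425 to 0.95 m from the base axis. Payload 3.5 kg.
Tool frame: the origin (TCP) lies on the centre line of the jaws, within the pads' length; the fingertips stand 11 mm ahead of it and the grasp point (between the pads) lies 8 mm behind it; y points along the fingers, x is the direction in which the jaws open and shut, and the axes are right-handed (so a half turn about y gives the same grasp; the last joint's range is limited). The gripper opens to 85 mm and grips with 20 to 120 N. Pads are 22 mm wide; open, the fingers measure 114 mm over their backs; the gripper's body (76 mm by 85 mm) begins 54 mm behind the grasp point. The pads swing forward as they close: fully open they stand 13 mm farther back than shut.
Start: joints at [1.116, 0.286, 1.577, -0, 1.279, -0.15], TCP at [0.203, 0.644, 0.242] pointing down, gripper open.
Joint ranges: [-2.77, 2.77], [-0.9, 2.22], [0.21, 2.48], [-1.53, 4.67], [0.24, 2.81], [-2.84, 2.84]. Speed limits (rad/s): [2.79, 2.79, 3.14, 3.14, 3.14, 3.14].

INTERFACE

Orientations are given as a unit quaternion [x, y, z, w].
In Python, from plant import get_state, read_camera, sign_off gives the robot as it stands.
- The arm moves only by the shell command python3 -m inch 'ROWS' [FORCE]. ROWS is JSON, a list of rows, each an object of numbers: "ax", "ay", "az": the turn, a rotation vector about the tool's x, y, z in rad; "x", "y", "z": the shift along the tool's x, y, z in mm; "hand": the closure, from -1 (fully open) to 1 (shut). In form: [{"ax": .., "ay": .., "az": .., "x": .., "y": .., "z": .., "hand": ..}, ...]. A call has 1 to 5 rows; each row shifts and turns the commanded pose from where the row before left it, along the tool's axes as they then stand; what a row does not reach is not made up. A row lasts 1/12 s, in which the tool goes at most 41.7 mm and 7.16 degrees, less where a joint would pass 70% of its speed; a pose out of reach is approached as far as the arm can. A call with a gripper value outside its range is refused whole. The fingers move at their own pace and stop on an object; FORCE is the grip in N (left out, the last holds). Time passes only in rows, so rows that do not move let the fingers close. It gives the time, the measured TCP pose, the force and the opening at its end, in the units of the state.
- get_state(): the state, without advancing time (a new reading comes with each control period).
- read_camera(name): name is "scene" or "top"; returns a dict with "img" (480x640x3 uint8, red, green, blue), "fov_y" (degrees; the focal length in pixels is half the picture's height over the tangent of half this angle, whatever the lens; pixels are square), "cx", "cy" (the principal point, pixels), "distortion" ([k1, k2, p1, p2, k3] as OpenCV has them; the pictures are not rectified), "T" (4x4, takes a point from camera to world coordinates). Camera axes: x right, y down, z forward; pixel columns grow to the right and rows downward; lengths in m; the calibration is good to about 2 mm. A picture is of the moment at which its call begins. There is no depth.
- sign_off(): hands the job in, once; it reports no verdict.
The state is a dict: "time": time; "qpos": joint angles; "dq": joint speeds; "joint_efforts": joint torques, N m; "eef_pos": TCP position; "tcp_rot": TCP orientation; "contact_force": force on the tool from outside, world axes, zero at the start; "wrist_torque": the same for the moment, N m; "opening": opening from 0.0 (shut) to 1.0 (fully open).
Only numpy, scipy, OpenCV 4.12 (cv2) and the standard library are available. Lean on these libraries where they do the work, as an engineer would, in place of code of your own. Each camera call takes 0.05 s, during which the arm holds its last target. There are 200 camera calls.

## Working session

There is one attempt and no reset: what is moved stays moved. The work goes in short steps, Python scripts to look and compute and a shell command to move; the robot and the scene stay as the last step left them, time stands still between calls to the robot, and variables do not carry over. Pictures are saved under pics/ and viewed, about 12 in all and at most 16, crops included, and the job is handed in when it is done.

```bash
mkdir -p pics; ls; python3 - <<'E'
from plant import *
import cv2,numpy as np
print(get_state())
for n in("scene","top"):
    c=read_camera(n); cv2.imwrite(f"pics/{n}0.png",c["img"][:,:,::-1]); print(n,c["fov_y"],c["cx"],c["cy"],c["distortion"],np.round(c["T"],4).tolist())
E
```

```text
pics
{'time': 0.0, 'qpos': array([ 1.11597338e+00,  2.87162205e-01,  1.57815077e+00, -1.60355294e-05,
        1.27858809e+00, -1.50014712e-01]), 'dq': array([ 0.00089411,  0.0012443 , -0.00079316, -0.00093653,  0.00151824,
       -0.0001045 ]), 'joint_efforts': array([-1.72023840e-03, -4.05992210e+01, -2.92616701e+01, -1.97307586e-04,
        5.87362825e-03,  1.48912153e-05]), 'eef_pos': array([0.20228458, 0.64332877, 0.24096365]), 'tcp_rot': array([ 0.57049438,  0.41757784, -0.41901838, -0.5697267 ]), 'contact_force': array([0.67258739, 0.40113223, 0.25021855]), 'wrist_torque': array([-0.03679901, -0.03367214, -0.02456449]), 'opening': 0.9975167388939121}
scene 51.49312072645043 320.3604677754347 241.33125701724447 [-0.06185522  0.          0.          0.          0.        ] [[0.5876, 0.6458, -0.4875, 0.9523], [0.8091, -0.4737, 0.3478, -0.2751], [-0.0063, -0.5989, -0.8008, 0.7085], [0.0, 0.0, 0.0, 1.0]]
top 55.59539704449536 320.599690270865 236.60512765712215 [-0.05829942  0.          0.          0.          0.        ] [[-0.0123, -0.9993, 0.036, 0.4913], [-0.9999, 0.0125, 0.0047, -0.0109], [-0.0052, -0.036, -0.9993, 0.9846], [0.0, 0.0, 0.0, 1.0]]
```

View pics/top0.png

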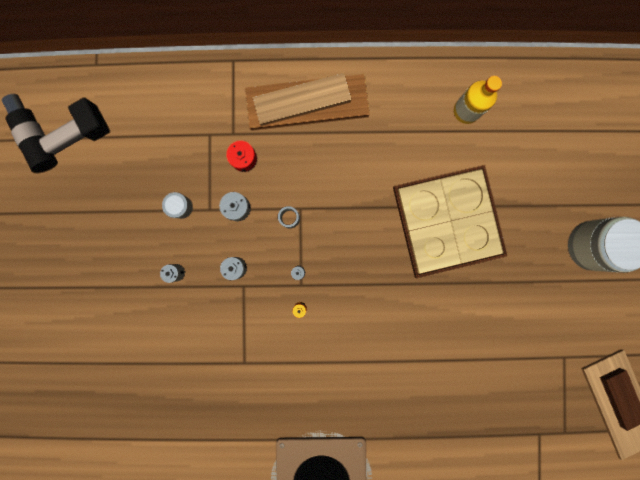

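View pics/scene0.png

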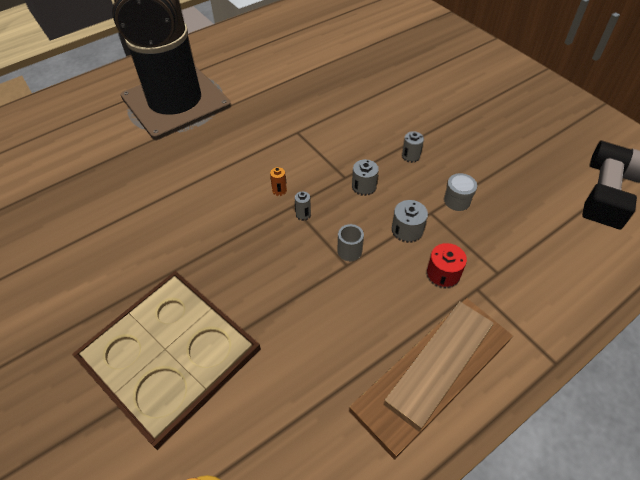

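Top view: the grey objects are saw_58 (234,207), saw_48 (232,268), saw_38 (171,273), saw_28 (297,273), coupling ring (289,217) and tin (175,205). The red (241,155) and orange (299,311) decoys are also there. In the scene view the pockets, from largest to smallest, are at (160,390), (210,347), (122,350) and (170,312).

```bash
cat > h.py <<'E'
from plant import *
import cv2,numpy as np
from scipy.spatial.transform import Rotation as R
def K(c):
    f=240/np.tan(np.radians(c["fov_y"]/2)); return np.array([[f,0,c["cx"]],[0,f,c["cy"]],[0,0,1.]])
def ray(c,p):
    u=cv2.undistortPoints(np.array(p,float).reshape(-1,1,2),K(c),np.array(c["distortion"]))[:,0]
    return c["T"][:3,3],np.c_[u,np.ones(len(u))]@c["T"][:3,:3].T
def plane(c,p,z):
    o,d=ray(c,p); return o+d*((z-o[2])/d[:,2])[:,None]
def proj(c,P):
    T=np.linalg.inv(c["T"]); return cv2.projectPoints(np.array(P,float).reshape(-1,1,3),cv2.Rodrigues(T[:3,:3])[0],T[:3,3],K(c),np.array(c["distortion"]))[0][:,0]
def tri(c1,p1,c2,p2):
    o1,d1=ray(c1,p1);o2,d2=ray(c2,p2);d1,d2=d1[0],d2[0]
    s=np.linalg.lstsq(np.c_[d1,-d2],o2-o1,rcond=None)[0]
    a,b=o1+s[0]*d1,o2+s[1]*d2; return (a+b)/2,np.linalg.norm(a-b)
def blob(img,p,r=32):
    hsv=cv2.cvtColor(img,cv2.COLOR_RGB2HSV)
    m=((hsv[...,1]<60)&(hsv[...,2]>30)).astype(np.uint8)
    w=np.zeros_like(m);cv2.circle(w,p,r,1,-1);m=cv2.morphologyEx(m*w,cv2.MORPH_CLOSE,np.ones((3,3)))
    cs=cv2.findContours(m,cv2.RETR_EXTERNAL,cv2.CHAIN_APPROX_NONE)[0]
    k=cv2.convexHull(max(cs,key=cv2.contourArea));M=cv2.moments(k)
    return (M["m10"]/M["m00"],M["m01"]/M["m00"]),cv2.boundingRect(k)
def show(fn,img,s=1):cv2.imwrite(fn,cv2.resize(img,None,fx=s,fy=s,interpolation=cv2.INTER_CUBIC)[:,:,::-1])
E
python3 - <<'E'
from h import *
t=read_camera("top");s=read_camera("scene")
o={"28":((297,273),(303,207)),"38":((171,273),(412,148)),"48":((232,268),(365,177)),"58":((234,207),(409,222)),"coup":((289,217),(350,244)),"tin":((175,205),(460,191))}
for n,(a,b) in o.items():
    pa,ba=blob(t["img"],a,24);pb,bb=blob(s["img"],b,28)
    P,e=tri(t,pa,s,pb)
    print(n,np.round(pa,1),ba,np.round(pb,1),bb,"tri",np.round(P*1e3,1),"gap",round(e*1e3,1),"top@.027",np.round(plane(t,pa,.027)[0]*1e3,1),"scene@.027",np.round(plane(s,pb,.027)[0]*1e3,1))
for c,z0,nm in((t,(450,222),"t"),(s,(167,355),"s")):
    hsv=cv2.cvtColor(c["img"],cv2.COLOR_RGB2HSV);
    m=((hsv[...,2]>150)&(hsv[...,0]>17)&(hsv[...,0]<30)).astype(np.uint8)
    m=cv2.morphologyEx(m,cv2.MORPH_CLOSE,np.ones((9,9)))
    w=np.zeros_like(m);cv2.circle(w,z0,100 if nm=="s" else 62,1,-1)
    k=max(cv2.findContours(m*w,0,1)[0],key=cv2.contourArea);h=cv2.convexHull(k)
    q=cv2.approxPolyDP(h,0.05*cv2.arcLength(h,True),True)[:,0]
    W=plane(c,q,.019)[:,:2]*1e3
    print(nm,q.tolist(),np.round(W).tolist(),"sides",np.round(np.linalg.norm(W-np.roll(W,1,0),axis=1)),"c",W.mean(0))
a=cv2.resize(t["img"][130:330,140:340],(560,560),interpolation=cv2.INTER_CUBIC)
cv2.imwrite("pics/crop1.png",a[:,:,::-1])
st=get_state();print(R.from_quat(st["tcp_rot"]).as_matrix().round(3))
E
```

```text
28 [297.5 272.6] (291, 266, 14, 14) [302.2 204.9] (295, 191, 15, 29) tri [450.6  43.2  26.2] gap 0.1 top@.027 [450.7  43.2  27. ] scene@.027 [451.2  42.8  27. ]
38 [170.9 272.8] (160, 264, 23, 19) [412.4 145.9] (402, 131, 22, 31) tri [452.8 311.3  26. ] gap 1.2 top@.027 [453.2 311.5  27. ] scene@.027 [453.3 309.8  27. ]
48 [232.3 268.1] (220, 257, 26, 23) [364.6 176.4] (352, 159, 27, 36) tri [461.5 180.4  25.4] gap 0.9 top@.027 [461.8 180.5  27. ] scene@.027 [462.5 178.9  27. ]
58 [233.9 206. ] (219, 192, 31, 29) [409. 220.] (392, 200, 36, 42) tri [592.4 175.6  27. ] gap 1.6 top@.027 [592.8 176.3  27. ] scene@.027 [592.  174.9  27. ]
coup [288.2 216.6] (278, 206, 22, 22) [350.  241.8] (338, 224, 26, 37) tri [568.7  61.1  27.8] gap 0.6 top@.027 [568.9  61.4  27. ] scene@.027 [568.1  61.2  27. ]
tin [175.9 205.1] (162, 192, 30, 26) [460.  191.1] (445, 173, 33, 38) tri [596.3 300.2  25.9] gap 1.8 top@.027 [596.8 300.5  27. ] scene@.027 [596.5 298.3  27. ]
t [[481, 170], [502, 252], [419, 272], [399, 189]] [[665.0, -353.0], [488.0, -393.0], [448.0, -214.0], [626.0, -175.0]] sides [182. 181. 184. 182.] c [ 556.84193331 -283.73526805]
s [[175, 277], [250, 344], [154, 436], [80, 353]] [[450.0, -213.0], [626.0, -174.0], [666.0, -352.0], [488.0, -392.0]] sides [183. 180. 182. 182.] c [ 557.57487297 -282.86277298]
[[ 0.3   -0.001 -0.954]
 [ 0.954 -0.001  0.3  ]
 [-0.001 -1.     0.   ]]
```

View pics/crop1.png

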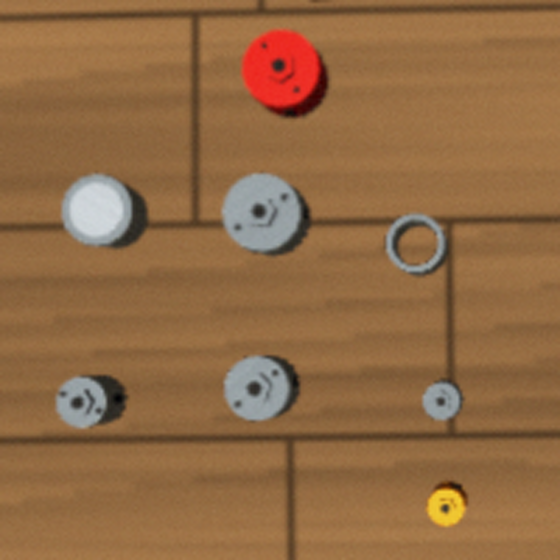

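The crop confirms the four grey saws with nuts. The tin and coupling have none, and red and orange are the decoys. The triangulated centre heights (25–28 mm), tray sides (182 mm against 185) and reach all fit. I start with saw_38, which is nearest the tool.

```bash
python3 -m inch '[{"x":-20.2,"y":7.6,"z":-28.3,"hand":-1},{"x":-20.2,"y":7.6,"z":-28.3,"hand":-1},{"x":-20.2,"y":7.6,"z":-28.3,"hand":-1},{"x":-20.2,"y":7.6,"z":-28.3,"hand":-1}]' 40; python3 -m inch '[{"x":-20.2,"y":7.6,"z":-28.3,"hand":-1},{"x":-20.2,"y":7.6,"z":-28.3,"hand":-1},{"x":-20.2,"y":7.6,"z":-28.3,"hand":-1},{"x":-20.2,"y":7.6,"z":-28.3,"hand":-1}]'; python3 -m inch '[{"x":-20.2,"y":7.6,"z":-28.3,"hand":-1},{"x":-20.2,"y":7.6,"z":-28.3,"hand":-1},{"x":-20.2,"y":7.6,"z":-28.3,"hand":-1},{"x":-20.2,"y":7.6,"z":-28.3,"hand":-1},{"hand":-1}]'
cat > go.py <<'E'
import sys;from h import *
s=get_state();r=R.from_quat(s["tcp_rot"]).as_matrix();p=s["eef_pos"]*1e3
print("t",round(s["time"],2),"pos",p.round(1),"yaw",np.degrees(np.arctan2(r[1,0],r[0,0])).round(1),"down",r[:,1].round(3),"F",s["contact_force"].round(1),"open",round(s["opening"],3),"j",s["qpos"].round(2))
# errors of straight-down: turn about tool x,z
e=np.cross([0,1,0],r.T@[0,0,-1]);print("level turn",e.round(4))
for i in range(1,len(sys.argv),3):
    T=np.array(sys.argv[i:i+3],float);print("to",T,"tool d",(r.T@(T-p)).round(1));p=T
E
python3 go.py 453 310.5 150 453 310.5 28
```

```text
t 0.2 pos [202.4 643.6 241.5] yaw 72.5 down [-0.001 -0.001 -1.   ] F [-0.5 -0.7 -0.8] open 1.0 j [ 1.12  0.29  1.58  0.    1.28 -0.15]
level turn [-0.0002  0.     -0.0015]
to [453.  310.5 150. ] tool d [-242.4   91.7 -339.1]
to [453.  310.5  28. ] tool d [  0.2 122.   -0. ]validation failed for argument at $[0]...
validation failed for argument at $[0]...
validation failed for argument at $[0]...
```

```bash
python3 -m inch '[{"ax":0,"ay":0,"az":0,"x":-20.2,"y":7.6,"z":-28.3,"hand":-1},{"ax":0,"ay":0,"az":0,"x":-20.2,"y":7.6,"z":-28.3,"hand":-1},{"ax":0,"ay":0,"az":0,"x":-20.2,"y":7.6,"z":-28.3,"hand":-1},{"ax":0,"ay":0,"az":0,"x":-20.2,"y":7.6,"z":-28.3,"hand":-1}]' 40; python3 go.py
```

```text
time: 0.53
eef_pos: [0.2866, 0.5316, 0.2113]
tcp_rot: [0.57, 0.418, -0.419, -0.57]
contact_force: [0.5, -0.6, -0.2]
opening: 1.0
t 0.53 pos [286.6 531.6 211.3] yaw 72.6 down [-0. -0. -1.] F [ 0.5 -0.6 -0.2] open 1.0 j [ 0.91  0.16  1.79 -0.    1.2  -0.36]
level turn [-0.      0.     -0.0003]
```

Works as expected.

```bash
python3 -m inch '[{"ax":0,"ay":0,"az":0,"x":-20.2,"y":7.6,"z":-28.3,"hand":-1},{"ax":0,"ay":0,"az":0,"x":-20.2,"y":7.6,"z":-28.3,"hand":-1},{"ax":0,"ay":0,"az":0,"x":-20.2,"y":7.6,"z":-28.3,"hand":-1},{"ax":0,"ay":0,"az":0,"x":-20.2,"y":7.6,"z":-28.3,"hand":-1}]' >/dev/null; python3 -m inch '[{"ax":0,"ay":0,"az":0,"x":-20.2,"y":7.6,"z":-28.3,"hand":-1},{"ax":0,"ay":0,"az":0,"x":-20.2,"y":7.6,"z":-28.3,"hand":-1},{"ax":0,"ay":0,"az":0,"x":-20.2,"y":7.6,"z":-28.3,"hand":-1},{"ax":0,"ay":0,"az":0,"x":-20.2,"y":7.6,"z":-28.3,"hand":-1},{"ax":0,"ay":0,"az":0,"x":0,"y":0,"z":0,"hand":-1}]' >/dev/null; python3 go.py 453 310.5 150 453 310.5 28; python3 - <<'E'
from h import *
show("pics/s1.png",read_camera("scene")["img"])
E
```

```text
t 1.28 pos [455.9 306.3 149.5] yaw 72.2 down [-0.001 -0.003 -1.   ] F [-0.7  0.2  0.4] open 1.003 j [ 0.41  0.11  1.96 -0.    1.07 -0.85]
level turn [-0.0002  0.     -0.0029]
to [453.  310.5 150. ] tool d [ 3.1 -0.5  4.1]
to [453.  310.5  28. ] tool d [  0.4 122.   -0. ]
```

View pics/s1.png

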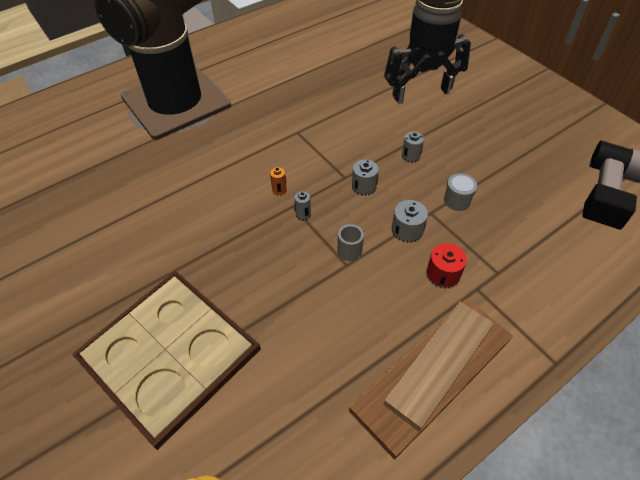

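The gripper hangs open above saw_38, tips near (400,100) and (448,92). I'll check its projection and let it settle.

```bash
python3 go.py 453 310.5 150 453 310.5 28; python3 - <<'E'
from h import *
c=read_camera("scene");p=get_state()["eef_pos"]
r=R.from_quat(get_state()["tcp_rot"]).as_matrix()
print(proj(c,[p+s*.045*r[:,0]-.002*r[:,1] for s in(1,-1)]+[p]).round())
E
```

```text
t 1.33 pos [454.7 308.3 150.1] yaw 72.3 down [-0.002 -0.001 -1.   ] F [-0.1  1.1  0.2] open 1.004 j [ 0.41  0.11  1.96 -0.    1.07 -0.85]
level turn [-0.0014  0.     -0.0015]
to [453.  310.5 150. ] tool d [1.6 0.1 2.3]
to [453.  310.5  28. ] tool d [  0.2 122.   -0.2]
[[444.  89.]
 [399.  99.]
 [422.  95.]]
```

```bash
python3 -m inch '[{"ax":0,"ay":0,"az":0,"x":0,"y":30,"z":0,"hand":-1},{"ax":0,"ay":0,"az":0,"x":0,"y":30,"z":0,"hand":-1},{"ax":0,"ay":0,"az":0,"x":0,"y":25,"z":0,"hand":-1},{"ax":0,"ay":0,"az":0,"x":0,"y":0,"z":0,"hand":-1},{"ax":0,"ay":0,"az":0,"x":0,"y":0,"z":0,"hand":-1}]' ; python3 go.py 453 310.5 24; python3 - <<'E'
from h import *
show("pics/s2.png",read_camera("scene")["img"][50:250,300:520],3)
E
```

```text
time: 1.8
eef_pos: [0.4521, 0.3114, 0.0652]
tcp_rot: [-0.569, -0.418, 0.42, 0.57]
contact_force: [0.2, 0.9, 0.4]
opening: 1.0
t 1.8 pos [452.1 311.4  65.2] yaw 72.6 down [-0.003 -0.001 -1.   ] F [0.2 0.9 0.4] open 1.0 j [ 0.42  0.23  2.    0.    0.91 -0.85]
level turn [-0.0026  0.     -0.002 ]
to [453.  310.5  24. ] tool d [-0.5 41.2 -1.3]
```

View pics/s2.png

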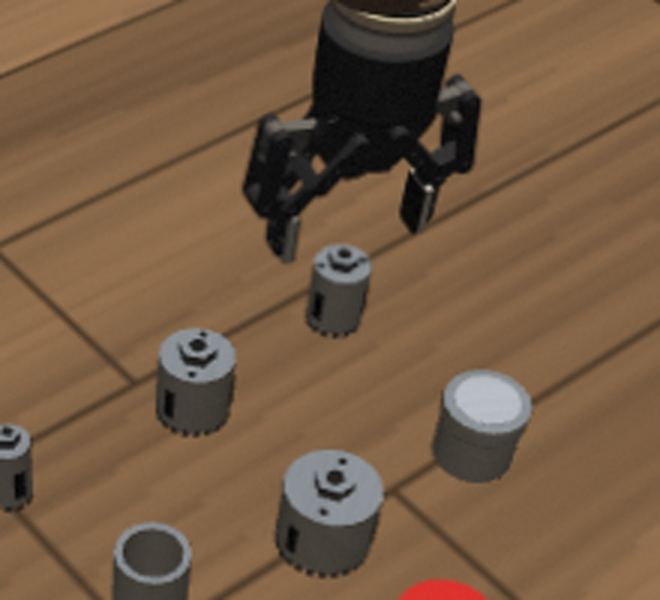

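The jaws straddle saw_38, which sits centred between the tips at crop (285,255) and (415,225). I descend and close.

```bash
python3 -m inch '[{"ax":0,"ay":0,"az":0,"x":0,"y":21,"z":-1,"hand":-1},{"ax":0,"ay":0,"az":0,"x":0,"y":20,"z":0,"hand":-1},{"ax":0,"ay":0,"az":0,"x":0,"y":0,"z":0,"hand":0},{"ax":0,"ay":0,"az":0,"x":0,"y":0,"z":0,"hand":1},{"ax":0,"ay":0,"az":0,"x":0,"y":0,"z":0,"hand":1}]' 40; python3 -m inch '[{"ax":0,"ay":0,"az":0,"x":0,"y":0,"z":0,"hand":1},{"ax":0,"ay":0,"az":0,"x":0,"y":0,"z":0,"hand":1},{"ax":0,"ay":0,"az":0,"x":0,"y":0,"z":0,"hand":1},{"ax":0,"ay":0,"az":0,"x":0,"y":0,"z":0,"hand":1},{"ax":0,"ay":0,"az":0,"x":0,"y":0,"z":0,"hand":1}]'; python3 - <<'E'
from h import *
d=557.2;e=-283.3
# tray axes from edges
a=np.array([-39,178.]);a/=np.linalg.norm(a);b=np.array([a[1],-a[0]])  # a: +y-ish, b:+x-ish
for n,i,j in(("58",-1,1),("48",1,1),("38",-1,-1),("28",1,-1)):
    P=np.array([d,e])+46.5*(i*a+j*b);print(n,P.round(1),[proj(read_camera(k),[*P/1e3,.01]).round().tolist() for k in("top","scene")])
E
python3 go.py
```

```text
time: 2.27
eef_pos: [0.4561, 0.3114, 0.0275]
tcp_rot: [0.57, 0.42, -0.417, -0.57]
contact_force: [1.2, 1.0, 0.8]
opening: 0.6
time: 2.68
eef_pos: [0.4563, 0.3112, 0.0276]
tcp_rot: [0.57, 0.42, -0.417, -0.57]
contact_force: [-0.8, -0.6, 6.8]
opening: 0.435
58 [ 612.6 -318.8] [[[465.0, 195.0]], [[161.0, 393.0]]]
48 [ 592.7 -227.9] [[[423.0, 205.0]], [[209.0, 349.0]]]
38 [ 521.7 -338.7] [[[475.0, 237.0]], [[123.0, 353.0]]]
28 [ 501.8 -247.8] [[[433.0, 247.0]], [[171.0, 313.0]]]
t 3.08 pos [456.4 311.3  27.6] yaw 72.5 down [ 0.004  0.002 -1.   ] F [-0.6 -0.5  7.5] open 0.432 j [ 0.41  0.3   2.    0.    0.84 -0.85]
level turn [ 0.0029 -0.      0.0026]
```

Gripped: opening 0.435 × 85 ≈ 37 mm, which is the 38 mm saw. The predicted pocket centres match both views. I lift and check.

```bash
python3 -m inch '[{"ax":0,"ay":0,"az":0,"x":0,"y":-15,"z":0,"hand":1},{"ax":0,"ay":0,"az":0,"x":0,"y":-28,"z":0,"hand":1},{"ax":0,"ay":0,"az":0,"x":0,"y":-32,"z":0,"hand":1},{"ax":0,"ay":0,"az":0,"x":0,"y":-32,"z":0,"hand":1},{"ax":0,"ay":0,"az":0,"x":0,"y":-15,"z":0,"hand":1}]'; python3 go.py 521.7 -338.7 150; python3 - <<'E'
from h import *
show("pics/s3.png",read_camera("scene")["img"][20:220,300:520],3)
E
```

```text
time: 3.5
eef_pos: [0.4566, 0.3114, 0.1521]
tcp_rot: [0.571, 0.421, -0.416, -0.57]
contact_force: [0.4, 1.0, -1.2]
opening: 0.433
t 3.5 pos [456.6 311.4 152.1] yaw 72.5 down [ 0.007  0.003 -1.   ] F [ 0.4  1.  -1.2] open 0.433 j [ 0.41  0.11  1.96  0.    1.07 -0.85]
level turn [ 0.0053 -0.      0.0049]
to [ 521.7 -338.7  150. ] tool d [-6.006e+02  6.000e-01 -2.572e+02]
```

View pics/s3.png

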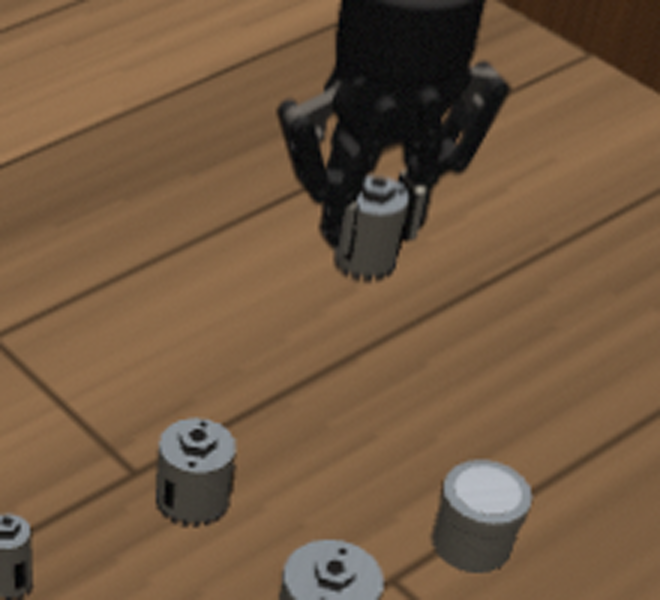

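Saw_38 hangs upright in the jaws, crop (370,230). I carry it to the tray.

```bash
python3 -m inch '[{"ax":0,"ay":0,"az":0,"x":-15,"y":0,"z":-6.5,"hand":1},{"ax":0,"ay":0,"az":0,"x":-32,"y":0,"z":-13.7,"hand":1},{"ax":0,"ay":0,"az":0,"x":-32,"y":0,"z":-13.7,"hand":1},{"ax":0,"ay":0,"az":0,"x":-32,"y":0,"z":-13.7,"hand":1},{"ax":0,"ay":0,"az":0,"x":-32,"y":0,"z":-13.7,"hand":1}]'|head -2
python3 -m inch '[{"ax":0,"ay":0,"az":0,"x":-32,"y":0,"z":-13.7,"hand":1},{"ax":0,"ay":0,"az":0,"x":-32,"y":0,"z":-13.7,"hand":1},{"ax":0,"ay":0,"az":0,"x":-32,"y":0,"z":-13.7,"hand":1},{"ax":0,"ay":0,"az":0,"x":-32,"y":0,"z":-13.7,"hand":1},{"ax":0,"ay":0,"az":0,"x":-32,"y":0,"z":-13.7,"hand":1}]'|head -2
python3 -m inch '[{"ax":0,"ay":0,"az":0,"x":-32,"y":0,"z":-13.7,"hand":1},{"ax":0,"ay":0,"az":0,"x":-32,"y":0,"z":-13.7,"hand":1},{"ax":0,"ay":0,"az":0,"x":-32,"y":0,"z":-13.7,"hand":1},{"ax":0,"ay":0,"az":0,"x":-32,"y":0,"z":-13.7,"hand":1},{"ax":0,"ay":0,"az":0,"x":-32,"y":0,"z":-13.7,"hand":1}]'|head -2
python3 -m inch '[{"ax":0,"ay":0,"az":0,"x":-32,"y":0,"z":-13.7,"hand":1},{"ax":0,"ay":0,"az":0,"x":-32,"y":0,"z":-13.7,"hand":1},{"ax":0,"ay":0,"az":0,"x":-32,"y":0,"z":-13.7,"hand":1},{"ax":0,"ay":0,"az":0,"x":-32,"y":0,"z":-13.7,"hand":1},{"ax":0,"ay":0,"az":0,"x":-10,"y":0,"z":-4,"hand":1}]'|head -2
python3 -m inch '[{"ax":0,"ay":0,"az":0,"x":0,"y":0,"z":0,"hand":1},{"ax":0,"ay":0,"az":0,"x":0,"y":0,"z":0,"hand":1},{"ax":0,"ay":0,"az":0,"x":0,"y":0,"z":0,"hand":1}]'|head -2
python3 go.py 524.7 -338.7 150; python3 - <<'E'
from h import *
show("pics/s4.png",read_camera("scene")["img"][200:460,20:300],2.3)
E
```

```text
time: 3.97
eef_pos: [0.4694, 0.1543, 0.1462]
time: 4.38
eef_pos: [0.4868, -0.0191, 0.1463]
time: 4.8
eef_pos: [0.5042, -0.1922, 0.1461]
time: 5.22
eef_pos: [0.5192, -0.3444, 0.1464]
time: 5.47
eef_pos: [0.5192, -0.3382, 0.1462]
t 5.47 pos [ 519.2 -338.2  146.2] yaw 72.6 down [-0.001  0.002 -1.   ] F [-0.5 -0.1 -0.6] open 0.434 j [-0.74  0.26  1.79  0.    1.09 -2.01]
level turn [-0.0019  0.      0.0015]
to [ 524.7 -338.7  150. ] tool d [ 1.2 -3.8 -5.4]
```

View pics/s4.png

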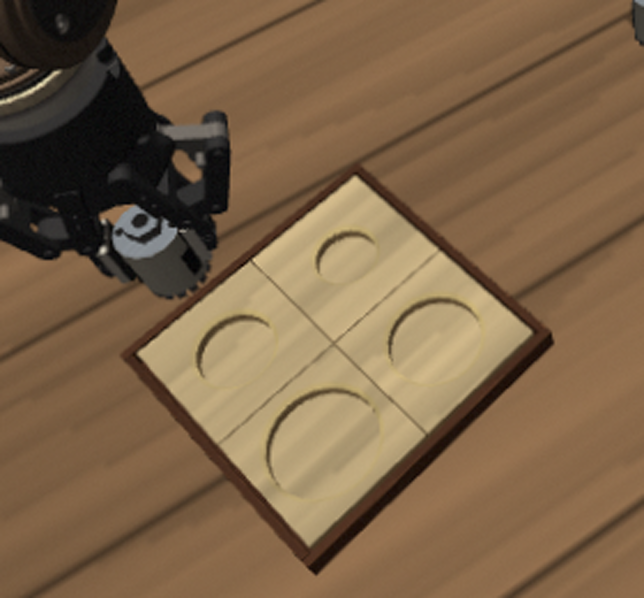

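```bash
python3 - <<'E'
from h import *
c=read_camera("scene");p=get_state()["eef_pos"]*1e3
print("nut",plane(c,[20+139/2.3,200+223/2.3],.1766)*1e3,"tcp",p)
for d in(0,3):
  print(d,proj(c,[[(p[0]-d*.954)/1e3,(p[1]+d*.3)/1e3,z] for z in(.1766,.1686,.1186)]).round(1).tolist())
g=c["img"][270:345,50:125]
show("pics/s5.png",g,7)
E
```

```text
nut [[ 520.98595136 -337.92037566  176.6       ]] tcp [ 519.47250497 -338.1073872   146.68351295]
0 [[79.9, 296.2], [82.3, 299.4], [96.7, 318.2]]
3 [[79.8, 294.2], [82.2, 297.5], [96.6, 316.3]]
```

View pics/s5.png

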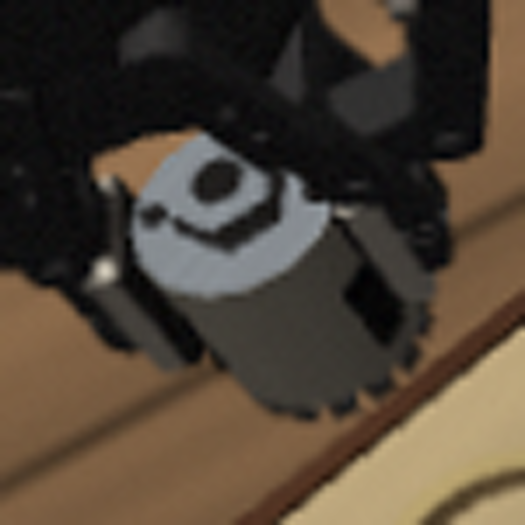

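The nut hole at (81.0,295.7) agrees with the TCP projection (79.9,296.2), so the saw is centred within 2 mm. I lower it.

```bash
python3 -m inch '[{"ax":0,"ay":0,"az":0,"x":0,"y":25,"z":-2.4,"hand":1},{"ax":0,"ay":0,"az":0,"x":0,"y":30,"z":0,"hand":1},{"ax":0,"ay":0,"az":0,"x":0,"y":25,"z":0,"hand":1},{"ax":0,"ay":0,"az":0,"x":0,"y":15,"z":0,"hand":1},{"ax":0,"ay":0,"az":0,"x":0,"y":8,"z":0,"hand":1}]'|head -2
python3 -m inch '[{"ax":0,"ay":0,"az":0,"x":0,"y":0,"z":0,"hand":1},{"ax":0,"ay":0,"az":0,"x":0,"y":4,"z":0,"hand":1},{"ax":0,"ay":0,"az":0,"x":0,"y":2,"z":0,"hand":1},{"ax":0,"ay":0,"az":0,"x":0,"y":0,"z":0,"hand":1}]'
python3 go.py 521.7 -338.7 34
```

```text
time: 5.98
eef_pos: [0.5206, -0.3379, 0.0411]
time: 6.32
eef_pos: [0.5225, -0.3411, 0.0392]
tcp_rot: [0.571, 0.419, -0.418, -0.569]
contact_force: [0.0, -0.1, -1.8]
opening: 0.434
t 6.32 pos [ 522.5 -341.1   39.2] yaw 72.6 down [ 0.001 -0.001 -1.   ] F [ 0.  -0.1 -1.8] open 0.434 j [-0.74  0.41  1.82  0.    0.91 -2.01]
level turn [ 0.0018  0.     -0.0008]
to [ 521.7 -338.7   34. ] tool d [2.  5.2 1.5]
```

```bash
python3 -m inch '[{"ax":0,"ay":0,"az":0,"x":2,"y":2,"z":1,"hand":1},{"ax":0,"ay":0,"az":0,"x":0,"y":2,"z":0,"hand":1},{"ax":0,"ay":0,"az":0,"x":0,"y":0,"z":0,"hand":1},{"ax":0,"ay":0,"az":0,"x":0,"y":0,"z":0,"hand":1}]'|grep -v rot
python3 go.py 521.7 -338.7 34
```

```text
time: 6.65
eef_pos: [0.5219, -0.3387, 0.0347]
contact_force: [0.2, -0.1, 0.3]
opening: 0.439
t 6.65 pos [ 521.9 -338.7   34.7] yaw 72.5 down [ 0.001 -0.001 -1.   ] F [ 0.2 -0.1  0.3] open 0.439 j [-0.74  0.42  1.83  0.    0.9  -2.  ]
level turn [ 0.001   0.     -0.0002]
to [ 521.7 -338.7   34. ] tool d [-0.   0.7  0.2]
```

```bash
python3 -m inch '[{"ax":0,"ay":0,"az":0,"x":0,"y":1.5,"z":0,"hand":1},{"ax":0,"ay":0,"az":0,"x":0,"y":0,"z":0,"hand":1},{"ax":0,"ay":0,"az":0,"x":0,"y":0,"z":0,"hand":1}]'|grep -v rot
python3 -m inch '[{"ax":0,"ay":0,"az":0,"x":0,"y":0,"z":0,"hand":-0.6},{"ax":0,"ay":0,"az":0,"x":0,"y":0,"z":0,"hand":-0.6},{"ax":0,"ay":0,"az":0,"x":0,"y":0,"z":0,"hand":-0.6},{"ax":0,"ay":0,"az":0,"x":0,"y":0,"z":0,"hand":-0.6},{"ax":0,"ay":0,"az":0,"x":0,"y":0,"z":0,"hand":-0.6}]'|grep -v rot
python3 -m inch '[{"ax":0,"ay":0,"az":0,"x":0,"y":-15,"z":0,"hand":-0.6},{"ax":0,"ay":0,"az":0,"x":0,"y":-30,"z":0,"hand":-0.6},{"ax":0,"ay":0,"az":0,"x":0,"y":-35,"z":0,"hand":-1},{"ax":0,"ay":0,"az":0,"x":0,"y":-35,"z":0,"hand":-1}]'|grep -v rot
python3 go.py 461.6 180 150
```

```text
time: 6.9
eef_pos: [0.5219, -0.3388, 0.0347]
contact_force: [-2.8, 3.6, 8.2]
opening: 0.437
time: 7.32
eef_pos: [0.5214, -0.3385, 0.0323]
contact_force: [0.2, 0.2, 0.1]
opening: 0.804
time: 7.65
eef_pos: [0.5208, -0.338, 0.1476]
contact_force: [0.7, -0.3, 0.0]
opening: 1.004
t 7.65 pos [ 520.8 -338.   147.6] yaw 72.5 down [-0.002  0.002 -1.   ] F [ 0.7 -0.3  0. ] open 1.004 j [-0.74  0.26  1.79 -0.    1.09 -2.  ]
level turn [-0.0025  0.      0.0011]
to [461.6 180.  150. ] tool d [476.3  -1.3 212. ]
```

Saw_38 set down (8 N touch at seating height). Now saw_48.

```bash
python3 -m inch '[{"ax":0,"ay":0,"az":0,"x":32,"y":0,"z":14.2,"hand":-1},{"ax":0,"ay":0,"az":0,"x":32,"y":0,"z":14.2,"hand":-1},{"ax":0,"ay":0,"az":0,"x":32,"y":0,"z":14.2,"hand":-1},{"ax":0,"ay":0,"az":0,"x":32,"y":0,"z":14.2,"hand":-1},{"ax":0,"ay":0,"az":0,"x":32,"y":0,"z":14.2,"hand":-1}]'|head -2
python3 -m inch '[{"ax":0,"ay":0,"az":0,"x":32,"y":0,"z":14.2,"hand":-1},{"ax":0,"ay":0,"az":0,"x":32,"y":0,"z":14.2,"hand":-1},{"ax":0,"ay":0,"az":0,"x":32,"y":0,"z":14.2,"hand":-1},{"ax":0,"ay":0,"az":0,"x":32,"y":0,"z":14.2,"hand":-1},{"ax":0,"ay":0,"az":0,"x":32,"y":0,"z":14.2,"hand":-1}]'|head -2
python3 -m inch '[{"ax":0,"ay":0,"az":0,"x":32,"y":0,"z":14.2,"hand":-1},{"ax":0,"ay":0,"az":0,"x":32,"y":0,"z":14.2,"hand":-1},{"ax":0,"ay":0,"az":0,"x":32,"y":0,"z":14.2,"hand":-1},{"ax":0,"ay":0,"az":0,"x":32,"y":0,"z":14.2,"hand":-1},{"ax":0,"ay":0,"az":0,"x":28,"y":0,"z":13,"hand":-1}]'|head -2
python3 -m inch '[{"ax":0,"ay":0,"az":0,"x":0,"y":0,"z":0,"hand":-1},{"ax":0,"ay":0,"az":0,"x":0,"y":0,"z":0,"hand":-1},{"ax":0,"ay":0,"az":0,"x":0,"y":0,"z":0,"hand":-1}]'|head -2
python3 go.py 461.6 180 75 461.6 180 24; python3 - <<'E'
from h import *
c=read_camera("scene");t=read_camera("top")
show("pics/s6.png",c["img"][200:460,20:300],2.3)
E
```

```text
time: 8.07
eef_pos: [0.5013, -0.1632, 0.1475]
time: 8.48
eef_pos: [0.4815, 0.0109, 0.1476]
time: 8.9
eef_pos: [0.4617, 0.1811, 0.1477]
time: 9.15
eef_pos: [0.4622, 0.1789, 0.1475]
t 9.15 pos [462.2 178.9 147.5] yaw 72.6 down [-0. -0. -1.] F [-0.3 -0.9  0.4] open 0.998 j [ 0.16 -0.01  2.09 -0.    1.06 -1.1 ]
level turn [-0.0001  0.     -0.0005]
to [461.6 180.   75. ] tool d [ 0.9 72.5  1. ]
to [461.6 180.   24. ] tool d [ 0. 51. -0.]
```

View pics/s6.png

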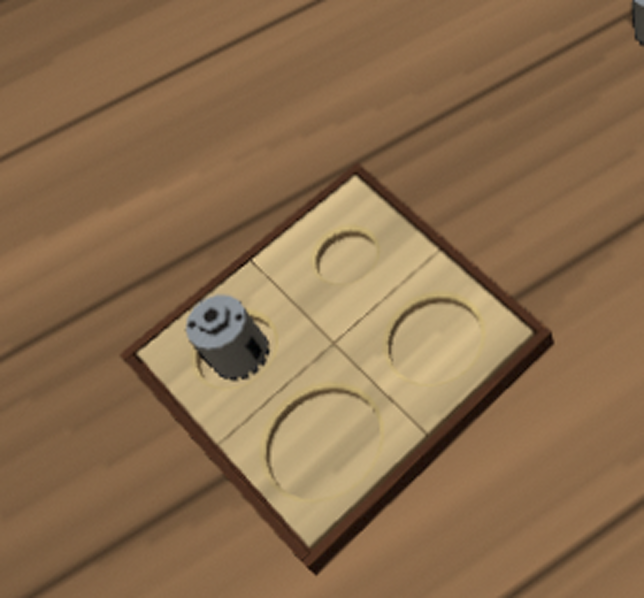

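Saw_38 stands in its pocket with its nut at crop (211,315). I'll measure it while descending on saw_48.

```bash
python3 - <<'E'
from h import *
c=read_camera("scene");t=read_camera("top")
pb,b=blob(c["img"],(117,347),26);pt,b2=blob(t["img"],(474,236),22)
print("tri",tri(t,pt,c,pb),"want 521.7 -338.7 z~34",pb,b,pt,b2)
print("nut",plane(c,[20+211/2.3,200+314/2.3],.065))
E
python3 -m inch '[{"ax":0,"ay":0,"az":0,"x":0.9,"y":20,"z":1,"hand":-1},{"ax":0,"ay":0,"az":0,"x":0,"y":35,"z":0,"hand":-1},{"ax":0,"ay":0,"az":0,"x":0,"y":20,"z":0,"hand":-1},{"ax":0,"ay":0,"az":0,"x":0,"y":0,"z":0,"hand":-1}]'|head -2
python3 go.py 461.6 180 24
```

```text
tri (array([ 0.52142207, -0.33888295,  0.03591013]), np.float64(0.0024405741223745996)) want 521.7 -338.7 z~34 (118.1195856873823, 345.83804143126173) (101, 328, 36, 37) (479.7657935285054, 236.7493579866461) (468, 228, 24, 18)
nut [[ 0.52151745 -0.33693548  0.065     ]]
time: 9.68
eef_pos: [0.4581, 0.1787, 0.068]
t 9.68 pos [458.1 178.7  68. ] yaw 72.4 down [-0.01  -0.002 -1.   ] F [ 0.1  0.2 -0.4] open 1.0 j [ 0.17  0.11  2.13 -0.    0.9  -1.1 ]
level turn [-0.0087  0.     -0.0046]
to [461.6 180.   24. ] tool d [ 2.5 44.  -3.3]
```

Saw_38 is home: (521.4, −338.9), mid-height 36 against about 34. Descending on saw_48.

```bash
python3 -m inch '[{"ax":0,"ay":0,"az":0,"x":2,"y":22,"z":-3,"hand":-1},{"ax":0,"ay":0,"az":0,"x":0,"y":22,"z":0,"hand":-1},{"ax":0,"ay":0,"az":0,"x":0,"y":0,"z":0,"hand":-1},{"ax":0,"ay":0,"az":0,"x":0,"y":0,"z":0,"hand":-1}]'|head -2
python3 go.py 461.6 180 24
python3 -m inch '[{"ax":0,"ay":0,"az":0,"x":0,"y":0,"z":0,"hand":0},{"ax":0,"ay":0,"az":0,"x":0,"y":0,"z":0,"hand":1},{"ax":0,"ay":0,"az":0,"x":0,"y":0,"z":0,"hand":1},{"ax":0,"ay":0,"az":0,"x":0,"y":0,"z":0,"hand":1},{"ax":0,"ay":0,"az":0,"x":0,"y":0,"z":0,"hand":1}]' 40|grep -v rot
python3 -m inch '[{"ax":0,"ay":0,"az":0,"x":0,"y":0,"z":0,"hand":1},{"ax":0,"ay":0,"az":0,"x":0,"y":0,"z":0,"hand":1},{"ax":0,"ay":0,"az":0,"x":0,"y":0,"z":0,"hand":1}]'|grep -v rot
python3 go.py
```

```text
time: 10.02
eef_pos: [0.465, 0.1808, 0.0288]
t 10.02 pos [465.  180.8  28.8] yaw 72.5 down [-0.002 -0.    -1.   ] F [0.4 0.6 1. ] open 0.999 j [ 0.17  0.2   2.13 -0.    0.82 -1.1 ]
level turn [-0.0014  0.     -0.0008]
to [461.6 180.   24. ] tool d [-1.7  4.8  3. ]
time: 10.43
eef_pos: [0.4664, 0.1813, 0.0305]
contact_force: [-1.6, -2.3, 5.8]
opening: 0.551
time: 10.68
eef_pos: [0.4665, 0.1813, 0.0306]
contact_force: [-0.2, -1.3, 6.7]
opening: 0.552
t 10.68 pos [466.5 181.3  30.6] yaw 72.6 down [ 0.003 -0.    -1.   ] F [-0.2 -1.3  6.7] open 0.552 j [ 0.17  0.19  2.13 -0.    0.82 -1.1 ]
level turn [ 0.0026 -0.      0.0008]
```

```bash
python3 -m inch '[{"ax":0,"ay":0,"az":0,"x":0,"y":-15,"z":0,"hand":1},{"ax":0,"ay":0,"az":0,"x":0,"y":-28,"z":0,"hand":1},{"ax":0,"ay":0,"az":0,"x":0,"y":-32,"z":0,"hand":1},{"ax":0,"ay":0,"az":0,"x":0,"y":-32,"z":0,"hand":1},{"ax":0,"ay":0,"az":0,"x":0,"y":-13,"z":0,"hand":1}]'|grep -v rot
python3 -m inch '[{"ax":0,"ay":0,"az":0,"x":-14,"y":0,"z":-9.5,"hand":1},{"ax":0,"ay":0,"az":0,"x":-27,"y":0,"z":-18.7,"hand":1},{"ax":0,"ay":0,"az":0,"x":-27,"y":0,"z":-18.7,"hand":1},{"ax":0,"ay":0,"az":0,"x":-27,"y":0,"z":-18.7,"hand":1},{"ax":0,"ay":0,"az":0,"x":-27,"y":0,"z":-18.7,"hand":1}]'|head -2
python3 -m inch '[{"ax":0,"ay":0,"az":0,"x":-27,"y":0,"z":-18.7,"hand":1},{"ax":0,"ay":0,"az":0,"x":-27,"y":0,"z":-18.7,"hand":1},{"ax":0,"ay":0,"az":0,"x":-27,"y":0,"z":-18.7,"hand":1},{"ax":0,"ay":0,"az":0,"x":-27,"y":0,"z":-18.7,"hand":1},{"ax":0,"ay":0,"az":0,"x":-27,"y":0,"z":-18.7,"hand":1}]'|head -2
python3 -m inch '[{"ax":0,"ay":0,"az":0,"x":-27,"y":0,"z":-18.7,"hand":1},{"ax":0,"ay":0,"az":0,"x":-27,"y":0,"z":-18.7,"hand":1},{"ax":0,"ay":0,"az":0,"x":-27,"y":0,"z":-18.7,"hand":1},{"ax":0,"ay":0,"az":0,"x":-14,"y":0,"z":-9.5,"hand":1},{"ax":0,"ay":0,"az":0,"x":0,"y":0,"z":0,"hand":1}]'|head -2
python3 -m inch '[{"ax":0,"ay":0,"az":0,"x":0,"y":0,"z":0,"hand":1},{"ax":0,"ay":0,"az":0,"x":0,"y":0,"z":0,"hand":1},{"ax":0,"ay":0,"az":0,"x":0,"y":0,"z":0,"hand":1}]'|head -2
python3 go.py 592.7 -227.9 150; python3 - <<'E'
from h import *
c=read_camera("scene");p=get_state()["eef_pos"]*1e3
q=proj(c,[[(p[0])/1e3,(p[1])/1e3,(p[2]-30.6+d)/1e3] for d in(58,50,0)]);print(q.round(1).tolist())
x,y=q[1].astype(int)-45;print(x,y)
show("pics/s7.png",c["img"][y:y+90,x:x+90],6)
E
```

```text
time: 11.1
eef_pos: [0.4672, 0.1818, 0.1534]
contact_force: [0.4, -0.1, -0.9]
opening: 0.551
time: 11.52
eef_pos: [0.5087, 0.0385, 0.1486]
time: 11.93
eef_pos: [0.5574, -0.1186, 0.1484]
time: 12.35
eef_pos: [0.5921, -0.2312, 0.1486]
time: 12.6
eef_pos: [0.5912, -0.2261, 0.1482]
t 12.6 pos [ 591.2 -226.1  148.2] yaw 72.6 down [-0.001  0.001 -1.   ] F [-0.1 -0.2 -2.8] open 0.551 j [-0.53  0.29  1.76  0.    1.1  -1.79]
level turn [-0.0012  0.      0.0006]
to [ 592.7 -227.9  150. ] tool d [-1.3 -1.8 -2. ]
[[185.3, 291.4], [186.7, 294.7], [195.0, 313.7]]
141 249
```

View pics/s7.png

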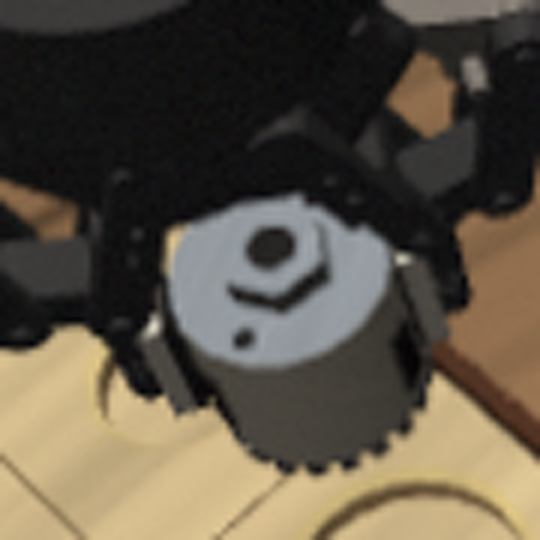

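The nut hole at (186.0,289.8) against the TCP projection (185.3,291.4) puts the saw about 2.5 mm toward tool +z. I compensate and lower.

```bash
python3 -m inch '[{"ax":0,"ay":0,"az":0,"x":-1.7,"y":22,"z":-4.2,"hand":1},{"ax":0,"ay":0,"az":0,"x":0,"y":30,"z":0,"hand":1},{"ax":0,"ay":0,"az":0,"x":0,"y":25,"z":0,"hand":1},{"ax":0,"ay":0,"az":0,"x":0,"y":14,"z":0,"hand":1},{"ax":0,"ay":0,"az":0,"x":0,"y":8,"z":0,"hand":1}]'|head -2
python3 -m inch '[{"ax":0,"ay":0,"az":0,"x":0,"y":2,"z":0,"hand":1},{"ax":0,"ay":0,"az":0,"x":0,"y":0,"z":0,"hand":1},{"ax":0,"ay":0,"az":0,"x":0,"y":0,"z":0,"hand":1},{"ax":0,"ay":0,"az":0,"x":0,"y":0,"z":0,"hand":1}]'
python3 go.py 594.7 -229 37.6
```

```text
time: 13.07
eef_pos: [0.5936, -0.2286, 0.0469]
time: 13.4
eef_pos: [0.5964, -0.2311, 0.0497]
tcp_rot: [0.571, 0.419, -0.418, -0.569]
contact_force: [-0.2, -0.0, -1.9]
opening: 0.55
t 13.4 pos [ 596.4 -231.1   49.7] yaw 72.5 down [ 0.003 -0.002 -1.   ] F [-0.2 -0.  -1.9] open 0.55 j [-0.53  0.42  1.78  0.    0.93 -1.79]
level turn [ 0.0035  0.     -0.0008]
to [ 594.7 -229.    37.6] tool d [ 1.5 12.1  2.3]
```

```bash
python3 -m inch '[{"ax":0,"ay":0,"az":0,"x":1.5,"y":5,"z":2.3,"hand":1},{"ax":0,"ay":0,"az":0,"x":0,"y":4,"z":0,"hand":1},{"ax":0,"ay":0,"az":0,"x":0,"y":1,"z":0,"hand":1},{"ax":0,"ay":0,"az":0,"x":0,"y":0,"z":0,"hand":1},{"ax":0,"ay":0,"az":0,"x":0,"y":0,"z":0,"hand":1}]'|grep -v rot
python3 go.py 594.7 -229 37.6
```

```text
time: 13.82
eef_pos: [0.5933, -0.2282, 0.0376]
contact_force: [-0.5, 1.0, 0.3]
opening: 0.55
t 13.82 pos [ 593.3 -228.2   37.6] yaw 72.5 down [-0.  0. -1.] F [-0.5  1.   0.3] open 0.55 j [-0.53  0.44  1.79  0.    0.91 -1.79]
level turn [-0.0005  0.      0.0002]
to [ 594.7 -229.    37.6] tool d [-0.3  0.  -1.6]
```

```bash
python3 -m inch '[{"ax":0,"ay":0,"az":0,"x":0,"y":1.5,"z":-1,"hand":1},{"ax":0,"ay":0,"az":0,"x":0,"y":0,"z":0,"hand":1},{"ax":0,"ay":0,"az":0,"x":0,"y":0,"z":0,"hand":1}]'|grep -v rot
python3 -m inch '[{"ax":0,"ay":0,"az":0,"x":0,"y":0,"z":0,"hand":-0.8},{"ax":0,"ay":0,"az":0,"x":0,"y":0,"z":0,"hand":-0.8},{"ax":0,"ay":0,"az":0,"x":0,"y":0,"z":0,"hand":-0.8},{"ax":0,"ay":0,"az":0,"x":0,"y":0,"z":0,"hand":-0.8},{"ax":0,"ay":0,"az":0,"x":0,"y":0,"z":0,"hand":-0.8}]'|grep -v rot
python3 -m inch '[{"ax":0,"ay":0,"az":0,"x":0,"y":-15,"z":0,"hand":-0.8},{"ax":0,"ay":0,"az":0,"x":0,"y":-30,"z":0,"hand":-0.8},{"ax":0,"ay":0,"az":0,"x":0,"y":-35,"z":0,"hand":-1},{"ax":0,"ay":0,"az":0,"x":0,"y":-32,"z":0,"hand":-1}]'|grep -v rot
python3 go.py 450.8 43 150
```

```text
time: 14.07
eef_pos: [0.5939, -0.2285, 0.0377]
contact_force: [-5.5, 2.2, 8.2]
opening: 0.551
time: 14.48
eef_pos: [0.5944, -0.2287, 0.0359]
contact_force: [0.3, 0.1, -1.1]
opening: 0.902
time: 14.82
eef_pos: [0.5943, -0.2286, 0.1503]
contact_force: [-0.1, -0.4, 1.1]
opening: 0.998
t 14.82 pos [ 594.3 -228.6  150.3] yaw 72.5 down [ 0. -0. -1.] F [-0.1 -0.4  1.1] open 0.998 j [-0.53  0.29  1.75 -0.    1.1  -1.79]
level turn [ 0.0001  0.     -0.    ]
to [450.8  43.  150. ] tool d [216.    0.3 218.4]
```

```bash
python3 -m inch '[{"ax":0,"ay":0,"az":0,"x":22,"y":0,"z":22,"hand":-1},{"ax":0,"ay":0,"az":0,"x":24,"y":0,"z":24,"hand":-1},{"ax":0,"ay":0,"az":0,"x":24,"y":0,"z":24,"hand":-1},{"ax":0,"ay":0,"az":0,"x":24,"y":0,"z":24,"hand":-1},{"ax":0,"ay":0,"az":0,"x":24,"y":0,"z":24,"hand":-1}]'|head -2
python3 -m inch '[{"ax":0,"ay":0,"az":0,"x":24,"y":0,"z":24,"hand":-1},{"ax":0,"ay":0,"az":0,"x":24,"y":0,"z":24,"hand":-1},{"ax":0,"ay":0,"az":0,"x":24,"y":0,"z":24,"hand":-1},{"ax":0,"ay":0,"az":0,"x":18,"y":0,"z":20,"hand":-1},{"ax":0,"ay":0,"az":0,"x":8,"y":0,"z":8,"hand":-1}]'|head -2
python3 -m inch '[{"ax":0,"ay":0,"az":0,"x":0,"y":0,"z":0,"hand":-1},{"ax":0,"ay":0,"az":0,"x":0,"y":0,"z":0,"hand":-1},{"ax":0,"ay":0,"az":0,"x":0,"y":0,"z":0,"hand":-1}]'|head -2
python3 go.py 450.8 43 75; python3 - <<'E'
from h import *
c=read_camera("scene");t=read_camera("top")
pb,b=blob(c["img"],(205,340),28);pt,b2=blob(t["img"],(425,204),22)
print("tri48",tri(t,pt,c,pb),"want 592.7 -227.9 z~35",b,b2)
E
```

```text
time: 15.23
eef_pos: [0.5166, -0.0796, 0.1494]
time: 15.65
eef_pos: [0.4495, 0.0452, 0.1488]
time: 15.9
eef_pos: [0.4523, 0.042, 0.1489]
t 15.9 pos [452.3  42.  148.9] yaw 72.5 down [ 0.002 -0.001 -1.   ] F [ 0.3 -0.2 -0. ] open 0.998 j [-0.13 -0.11  2.18 -0.    1.07 -1.4 ]
level turn [ 0.0017  0.     -0.0001]
to [450.8  43.   75. ] tool d [ 0.6 73.9  1.9]
tri48 (array([ 0.59270068, -0.22817683,  0.03732156]), np.float64(0.0019386293934731862)) want 592.7 -227.9 z~35 (188, 320, 37, 44) (413, 192, 27, 23)
```

Saw_48 is home (592.7, −228.2). Descending on saw_28.

```bash
python3 -m inch '[{"ax":0,"ay":0,"az":0,"x":0.6,"y":20,"z":2,"hand":-1},{"ax":0,"ay":0,"az":0,"x":0,"y":35,"z":0,"hand":-1},{"ax":0,"ay":0,"az":0,"x":0,"y":20,"z":0,"hand":-1},{"ax":0,"ay":0,"az":0,"x":0,"y":0,"z":0,"hand":-1},{"ax":0,"ay":0,"az":0,"x":0,"y":0,"z":0,"hand":-1}]'|head -2
python3 go.py 450.8 43 28
python3 - <<'E'
from h import *
show("pics/s8.png",read_camera("scene")["img"][110:270,220:400],3.5)
E
```

```text
time: 16.42
eef_pos: [0.4491, 0.0434, 0.0722]
t 16.42 pos [449.1  43.4  72.2] yaw 72.5 down [-0.003  0.    -1.   ] F [-0.5  0.1  0.7] open 0.998 j [-0.13  0.01  2.23 -0.    0.9  -1.39]
level turn [-0.0031  0.     -0.0006]
to [450.8  43.   28. ] tool d [ 0.2 44.2 -1.9]
```

View pics/s8.png

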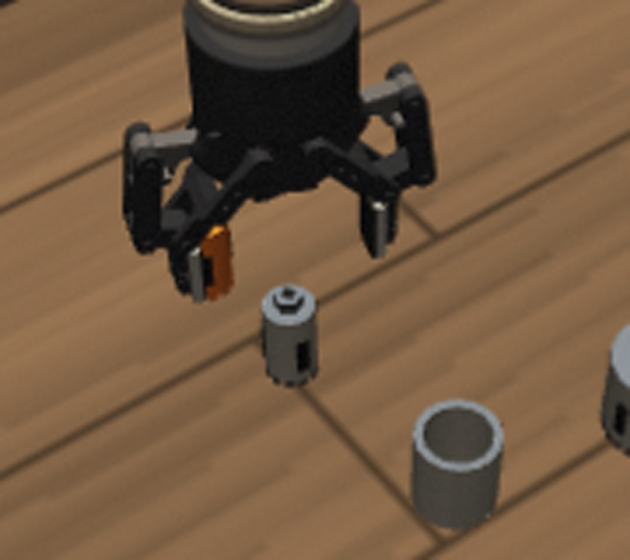

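Saw_28 at crop (290,335) lies centred between the jaws, with the coupling and the orange decoy clear.

```bash
python3 -m inch '[{"ax":0,"ay":0,"az":0,"x":0,"y":22,"z":-0.5,"hand":-1},{"ax":0,"ay":0,"az":0,"x":0,"y":22,"z":0,"hand":-1},{"ax":0,"ay":0,"az":0,"x":0,"y":0,"z":0,"hand":-1},{"ax":0,"ay":0,"az":0,"x":0,"y":0,"z":0,"hand":-1}]'|head -2
python3 go.py 450.8 43 27
python3 -m inch '[{"ax":0,"ay":0,"az":0,"x":0,"y":0,"z":0,"hand":0},{"ax":0,"ay":0,"az":0,"x":0,"y":0,"z":0,"hand":1},{"ax":0,"ay":0,"az":0,"x":0,"y":0,"z":0,"hand":1},{"ax":0,"ay":0,"az":0,"x":0,"y":0,"z":0,"hand":1},{"ax":0,"ay":0,"az":0,"x":0,"y":0,"z":0,"hand":1}]' 40|grep -v rot
python3 -m inch '[{"ax":0,"ay":0,"az":0,"x":0,"y":0,"z":0,"hand":1},{"ax":0,"ay":0,"az":0,"x":0,"y":0,"z":0,"hand":1},{"ax":0,"ay":0,"az":0,"x":0,"y":0,"z":0,"hand":1},{"ax":0,"ay":0,"az":0,"x":0,"y":0,"z":0,"hand":1}]'|grep -v rot
python3 go.py 501.8 -247.8 27
```

```text
time: 16.8
eef_pos: [0.4505, 0.0436, 0.03]
t 16.8 pos [450.5  43.6  30. ] yaw 72.5 down [ 0. -0. -1.] F [0.3 0.6 0.5] open 0.998 j [-0.13  0.1   2.24 -0.    0.8  -1.39]
level turn [ 0.0001 -0.      0.    ]
to [450.8  43.   27. ] tool d [-0.5  3.  -0.4]
time: 17.22
eef_pos: [0.4506, 0.0438, 0.03]
contact_force: [-1.1, 1.6, 5.7]
opening: 0.314
time: 17.55
eef_pos: [0.4507, 0.0438, 0.0301]
contact_force: [-1.9, -0.6, 5.9]
opening: 0.318
t 17.55 pos [450.7  43.8  30.1] yaw 72.5 down [ 0.001 -0.    -1.   ] F [-1.9 -0.6  5.9] open 0.318 j [-0.13  0.1   2.24  0.    0.8  -1.39]
level turn [ 0.0011 -0.      0.0002]
to [ 501.8 -247.8   27. ] tool d [-262.9    3.2 -136.2]
```

```bash
python3 -m inch '[{"ax":0,"ay":0,"az":0,"x":0,"y":-15,"z":0,"hand":1},{"ax":0,"ay":0,"az":0,"x":0,"y":-28,"z":0,"hand":1},{"ax":0,"ay":0,"az":0,"x":0,"y":-32,"z":0,"hand":1},{"ax":0,"ay":0,"az":0,"x":0,"y":-32,"z":0,"hand":1},{"ax":0,"ay":0,"az":0,"x":0,"y":-13,"z":0,"hand":1}]'|grep -v rot
python3 -m inch '[{"ax":0,"ay":0,"az":0,"x":-14,"y":0,"z":-7.2,"hand":1},{"ax":0,"ay":0,"az":0,"x":-27,"y":0,"z":-14,"hand":1},{"ax":0,"ay":0,"az":0,"x":-30,"y":0,"z":-15.5,"hand":1},{"ax":0,"ay":0,"az":0,"x":-30,"y":0,"z":-15.5,"hand":1},{"ax":0,"ay":0,"az":0,"x":-30,"y":0,"z":-15.5,"hand":1}]'|head -2
python3 -m inch '[{"ax":0,"ay":0,"az":0,"x":-30,"y":0,"z":-15.5,"hand":1},{"ax":0,"ay":0,"az":0,"x":-30,"y":0,"z":-15.5,"hand":1},{"ax":0,"ay":0,"az":0,"x":-30,"y":0,"z":-15.5,"hand":1},{"ax":0,"ay":0,"az":0,"x":-27,"y":0,"z":-14,"hand":1},{"ax":0,"ay":0,"az":0,"x":-15,"y":0,"z":-8,"hand":1}]'|head -2
python3 -m inch '[{"ax":0,"ay":0,"az":0,"x":0,"y":0,"z":0,"hand":1},{"ax":0,"ay":0,"az":0,"x":0,"y":0,"z":0,"hand":1},{"ax":0,"ay":0,"az":0,"x":0,"y":0,"z":0,"hand":1},{"ax":0,"ay":0,"az":0,"x":0,"y":0,"z":0,"hand":1}]'|head -2
python3 go.py 501.8 -247.8 37; python3 - <<'E'
from h import *
c=read_camera("scene");p=get_state()["eef_pos"]*1e3
q=proj(c,[[(p[0])/1e3,(p[1])/1e3,(p[2]-30.1+d)/1e3] for d in(58,50,0)]);print(q.round(1).tolist())
x,y=q[1].astype(int)-45;print(x,y)
show("pics/s9.png",c["img"][y:y+90,x:x+90],6)
E
```

```text
time: 17.97
eef_pos: [0.4519, 0.0437, 0.1533]
contact_force: [1.1, 0.2, -0.4]
opening: 0.316
time: 18.38
eef_pos: [0.4749, -0.1025, 0.1488]
time: 18.8
eef_pos: [0.5009, -0.2508, 0.1487]
time: 19.13
eef_pos: [0.5007, -0.2462, 0.1487]
t 19.13 pos [ 500.7 -246.2  148.7] yaw 72.6 down [-0.001  0.001 -1.   ] F [ 0.6 -0.2 -1.1] open 0.312 j [-0.64  0.13  1.94  0.    1.07 -1.91]
level turn [-0.0012  0.      0.0007]
to [ 501.8 -247.8   37. ] tool d [ -1.2 111.7  -1.7]
[[140.8, 251.3], [142.6, 254.7], [152.8, 275.0]]
97 209
```

View pics/s9.png

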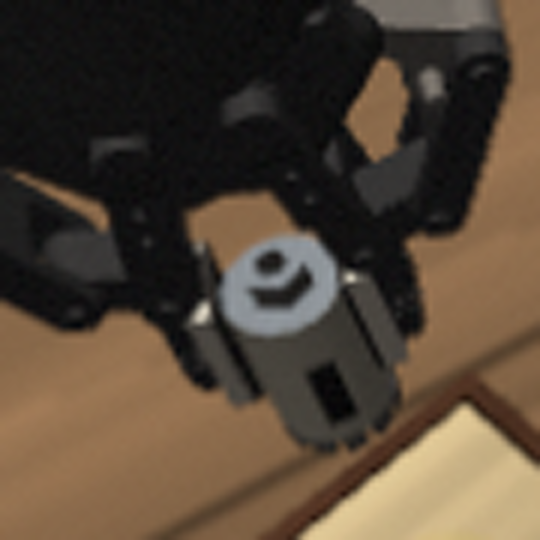

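The nut hole at (142.0,252.7) against (140.8,251.3) puts the saw within 2 mm of centre. Lowering.

```bash
python3 -m inch '[{"ax":0,"ay":0,"az":0,"x":-1.5,"y":22,"z":0,"hand":1},{"ax":0,"ay":0,"az":0,"x":0,"y":30,"z":0,"hand":1},{"ax":0,"ay":0,"az":0,"x":0,"y":27,"z":0,"hand":1},{"ax":0,"ay":0,"az":0,"x":0,"y":15,"z":0,"hand":1},{"ax":0,"ay":0,"az":0,"x":0,"y":8,"z":0,"hand":1}]'|head -2
python3 -m inch '[{"ax":0,"ay":0,"az":0,"x":0,"y":2,"z":0,"hand":1},{"ax":0,"ay":0,"az":0,"x":0,"y":0,"z":0,"hand":1},{"ax":0,"ay":0,"az":0,"x":0,"y":0,"z":0,"hand":1},{"ax":0,"ay":0,"az":0,"x":0,"y":0,"z":0,"hand":1}]'|grep -v rot
python3 go.py 500.5 -248 37
```

```text
time: 19.6
eef_pos: [0.4989, -0.247, 0.0444]
time: 19.93
eef_pos: [0.5016, -0.2499, 0.0469]
contact_force: [0.1, 0.4, -0.7]
opening: 0.316
t 19.93 pos [ 501.6 -249.9   46.9] yaw 72.6 down [ 0.003 -0.002 -1.   ] F [ 0.1  0.4 -0.7] open 0.316 j [-0.64  0.28  1.98  0.    0.88 -1.91]
level turn [ 0.003   0.     -0.0011]
to [ 500.5 -248.    37. ] tool d [1.5 9.8 1.7]
```

```bash
python3 -m inch '[{"ax":0,"ay":0,"az":0,"x":1.2,"y":4,"z":1,"hand":1},{"ax":0,"ay":0,"az":0,"x":0,"y":4,"z":0,"hand":1},{"ax":0,"ay":0,"az":0,"x":0,"y":1,"z":0,"hand":1},{"ax":0,"ay":0,"az":0,"x":0,"y":0,"z":0,"hand":1},{"ax":0,"ay":0,"az":0,"x":0,"y":0,"z":0,"hand":1}]'|grep -v rot
python3 go.py 500.5 -248 37
python3 -m inch '[{"ax":0,"ay":0,"az":0,"x":0,"y":1,"z":0,"hand":1},{"ax":0,"ay":0,"az":0,"x":0,"y":0,"z":0,"hand":1},{"ax":0,"ay":0,"az":0,"x":0,"y":0,"z":0,"hand":1}]'|grep -v rot
```

```text
time: 20.35
eef_pos: [0.5003, -0.2481, 0.0371]
contact_force: [-1.2, 0.9, 5.4]
opening: 0.316
t 20.35 pos [ 500.3 -248.1   37.1] yaw 72.5 down [ 0.001 -0.    -1.   ] F [-1.2  0.9  5.4] open 0.316 j [-0.64  0.29  1.99  0.    0.86 -1.91]
level turn [ 0.0006  0.     -0.    ]
to [ 500.5 -248.    37. ] tool d [ 0.1  0.1 -0.1]
time: 20.6
eef_pos: [0.5004, -0.2481, 0.0371]
contact_force: [-3.3, 2.8, 10.8]
opening: 0.314
```

```bash
python3 -m inch '[{"ax":0,"ay":0,"az":0,"x":0,"y":-0.5,"z":0,"hand":-0.4},{"ax":0,"ay":0,"az":0,"x":0,"y":0,"z":0,"hand":-0.4},{"ax":0,"ay":0,"az":0,"x":0,"y":0,"z":0,"hand":-0.4},{"ax":0,"ay":0,"az":0,"x":0,"y":0,"z":0,"hand":-0.4},{"ax":0,"ay":0,"az":0,"x":0,"y":0,"z":0,"hand":-0.4}]'|grep -v rot
python3 -m inch '[{"ax":0,"ay":0,"az":0,"x":0,"y":-15,"z":0,"hand":-0.4},{"ax":0,"ay":0,"az":0,"x":0,"y":-30,"z":0,"hand":-0.4},{"ax":0,"ay":0,"az":0,"x":0,"y":-35,"z":0,"hand":-1},{"ax":0,"ay":0,"az":0,"x":0,"y":-35,"z":0,"hand":-1},{"ax":0,"ay":0,"az":0,"x":0,"y":0,"z":0,"hand":-1}]'|grep -v rot
python3 go.py 592.5 175.5 150
```

```text
time: 21.02
eef_pos: [0.4997, -0.2477, 0.0352]
contact_force: [-0.0, 0.0, -0.2]
opening: 0.7
time: 21.43
eef_pos: [0.5038, -0.2506, 0.1589]
contact_force: [1.1, -0.4, 1.3]
opening: 1.003
t 21.43 pos [ 503.8 -250.6  158.9] yaw 72.5 down [ 0.012 -0.009 -1.   ] F [ 1.1 -0.4  1.3] open 1.003 j [-0.64  0.12  1.93  0.    1.08 -1.91]
level turn [ 0.0137  0.     -0.0048]
to [592.5 175.5 150. ] tool d [433.2   6.2  43.3]
```

```bash
python3 -m inch '[{"ax":0,"ay":0,"az":0,"x":24,"y":0,"z":2,"hand":-1},{"ax":0,"ay":0,"az":0,"x":34,"y":0,"z":3,"hand":-1},{"ax":0,"ay":0,"az":0,"x":34,"y":0,"z":3,"hand":-1},{"ax":0,"ay":0,"az":0,"x":34,"y":0,"z":3,"hand":-1},{"ax":0,"ay":0,"az":0,"x":34,"y":0,"z":3,"hand":-1}]'|head -2
python3 -m inch '[{"ax":0,"ay":0,"az":0,"x":34,"y":0,"z":3,"hand":-1},{"ax":0,"ay":0,"az":0,"x":34,"y":0,"z":3,"hand":-1},{"ax":0,"ay":0,"az":0,"x":34,"y":0,"z":3,"hand":-1},{"ax":0,"ay":0,"az":0,"x":34,"y":0,"z":3,"hand":-1},{"ax":0,"ay":0,"az":0,"x":34,"y":0,"z":3,"hand":-1}]'|head -2
python3 -m inch '[{"ax":0,"ay":0,"az":0,"x":34,"y":0,"z":3,"hand":-1},{"ax":0,"ay":0,"az":0,"x":34,"y":0,"z":3,"hand":-1},{"ax":0,"ay":0,"az":0,"x":33,"y":0,"z":4,"hand":-1},{"ax":0,"ay":0,"az":0,"x":0,"y":0,"z":0,"hand":-1},{"ax":0,"ay":0,"az":0,"x":0,"y":0,"z":0,"hand":-1}]'|head -2
python3 -m inch '[{"ax":0,"ay":0,"az":0,"x":0,"y":0,"z":0,"hand":-1},{"ax":0,"ay":0,"az":0,"x":0,"y":0,"z":0,"hand":-1}]'|head -2
python3 go.py 592.5 175.5 75; python3 - <<'E'
from h import *
c=read_camera("scene");t=read_camera("top")
for n,a,b in(("28",(170,306),(437,245)),("58",(409,220),(234,206)),("coup",(350,242),(288,217)),("tin",(460,191),(176,205))):
  pb,_=blob(c["img"],a,26);pt,_=blob(t["img"],b,20);print(n,tri(t,pt,c,pb))
E
```

```text
time: 21.85
eef_pos: [0.5346, -0.0897, 0.1503]
time: 22.27
eef_pos: [0.5713, 0.0774, 0.1502]
time: 22.68
eef_pos: [0.5919, 0.1766, 0.15]
time: 22.85
eef_pos: [0.5918, 0.174, 0.1502]
t 22.85 pos [591.8 174.  150.2] yaw 72.5 down [-0.001 -0.    -1.   ] F [-0.6 -0.4 -0.8] open 1.002 j [ 0.12  0.25  1.8  -0.    1.09 -1.14]
level turn [-0.0006  0.     -0.0006]
to [592.5 175.5  75. ] tool d [ 1.7 75.2 -0.2]
28 (array([ 0.50260676, -0.24942525,  0.03608442]), np.float64(0.0027307228140670795))
58 (array([0.5942991 , 0.16553016, 0.03521776]), np.float64(0.008462269610548925))
coup (array([0.56860436, 0.06097814, 0.02797484]), np.float64(0.0005276785827928778))
tin (array([0.58795075, 0.30468297, 0.01450447]), np.float64(0.008655808481211771))
```

Saw_28 is home (502.6, −249.4). The top-view blobs of saw_58 and the tin are masked by the arm, so those readings are void. Descending on saw_58.

```bash
python3 -m inch '[{"ax":0,"ay":0,"az":0,"x":1.5,"y":20,"z":0,"hand":-1},{"ax":0,"ay":0,"az":0,"x":0,"y":35,"z":0,"hand":-1},{"ax":0,"ay":0,"az":0,"x":0,"y":20,"z":0,"hand":-1},{"ax":0,"ay":0,"az":0,"x":0,"y":0,"z":0,"hand":-1},{"ax":0,"ay":0,"az":0,"x":0,"y":0,"z":0,"hand":-1}]'|head -2
python3 go.py 592.5 175.5 25
python3 - <<'E'
from h import *
show("pics/s10.png",read_camera("scene")["img"][90:280,310:510],3)
E
```

```text
time: 23.37
eef_pos: [0.5916, 0.1754, 0.0745]
t 23.37 pos [591.6 175.4  74.5] yaw 72.5 down [-0.003 -0.    -1.   ] F [ 0.1  0.1 -0.1] open 0.999 j [ 0.12  0.35  1.83 -0.    0.97 -1.14]
level turn [-0.0028  0.     -0.0013]
to [592.5 175.5  25. ] tool d [ 0.4 49.5 -1. ]
```

View pics/s10.png

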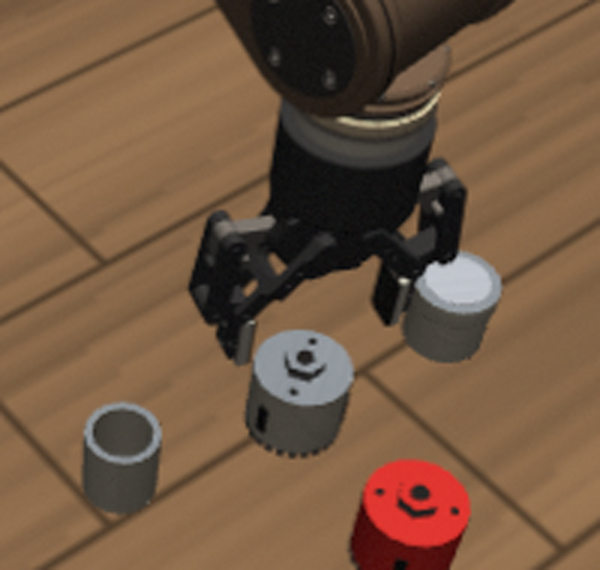

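Saw_58 sits between the jaws, with the tin and coupling clear of the fingers. Descending and closing.

```bash
python3 -m inch '[{"ax":0,"ay":0,"az":0,"x":0,"y":15,"z":-0.5,"hand":-1},{"ax":0,"ay":0,"az":0,"x":0,"y":20,"z":0,"hand":-1},{"ax":0,"ay":0,"az":0,"x":0,"y":15,"z":0,"hand":-1},{"ax":0,"ay":0,"az":0,"x":0,"y":2,"z":0,"hand":-1},{"ax":0,"ay":0,"az":0,"x":0,"y":0,"z":0,"hand":-1}]'|grep -v rot
python3 go.py 592.5 175.5 24
python3 -m inch '[{"ax":0,"ay":0,"az":0,"x":0,"y":0,"z":0,"hand":0},{"ax":0,"ay":0,"az":0,"x":0,"y":0,"z":0,"hand":1},{"ax":0,"ay":0,"az":0,"x":0,"y":0,"z":0,"hand":1},{"ax":0,"ay":0,"az":0,"x":0,"y":0,"z":0,"hand":1},{"ax":0,"ay":0,"az":0,"x":0,"y":0,"z":0,"hand":1}]' 50|grep -v rot
python3 -m inch '[{"ax":0,"ay":0,"az":0,"x":0,"y":0,"z":0,"hand":1},{"ax":0,"ay":0,"az":0,"x":0,"y":0,"z":0,"hand":1},{"ax":0,"ay":0,"az":0,"x":0,"y":0,"z":0,"hand":1},{"ax":0,"ay":0,"az":0,"x":0,"y":0,"z":0,"hand":1}]'|grep -v rot
python3 go.py 612.6 -318.8 24
```

```text
time: 23.83
eef_pos: [0.5936, 0.1761, 0.0247]
contact_force: [-0.1, -0.3, 0.4]
opening: 1.001
t 23.83 pos [593.6 176.1  24.7] yaw 72.5 down [ 0.001  0.    -1.   ] F [-0.1 -0.3  0.4] open 1.001 j [ 0.12  0.43  1.84 -0.    0.88 -1.14]
level turn [ 0.001  -0.      0.0004]
to [592.5 175.5  24. ] tool d [-0.9  0.7  0.9]
time: 24.25
eef_pos: [0.5948, 0.1763, 0.0261]
contact_force: [-1.3, -0.8, 6.2]
opening: 0.667
time: 24.58
eef_pos: [0.5948, 0.1763, 0.0261]
contact_force: [-0.3, -0.1, 6.8]
opening: 0.669
t 24.58 pos [594.8 176.3  26.1] yaw 72.6 down [ 0.004  0.    -1.   ] F [-0.3 -0.1  6.8] open 0.669 j [ 0.13  0.42  1.84 -0.    0.88 -1.14]
level turn [ 0.0038 -0.      0.0012]
to [ 612.6 -318.8   24. ] tool d [-467.     2.2 -165.4]
```

```bash
python3 -m inch '[{"ax":0,"ay":0,"az":0,"x":0,"y":-15,"z":0,"hand":1},{"ax":0,"ay":0,"az":0,"x":0,"y":-28,"z":0,"hand":1},{"ax":0,"ay":0,"az":0,"x":0,"y":-32,"z":0,"hand":1},{"ax":0,"ay":0,"az":0,"x":0,"y":-32,"z":0,"hand":1},{"ax":0,"ay":0,"az":0,"x":0,"y":-17,"z":0,"hand":1}]'|grep -v rot
python3 -m inch '[{"ax":0,"ay":0,"az":0,"x":-16,"y":0,"z":-5.5,"hand":1},{"ax":0,"ay":0,"az":0,"x":-31,"y":0,"z":-11,"hand":1},{"ax":0,"ay":0,"az":0,"x":-31,"y":0,"z":-11,"hand":1},{"ax":0,"ay":0,"az":0,"x":-31,"y":0,"z":-11,"hand":1},{"ax":0,"ay":0,"az":0,"x":-31,"y":0,"z":-11,"hand":1}]'|head -2
python3 -m inch '[{"ax":0,"ay":0,"az":0,"x":-31,"y":0,"z":-11,"hand":1},{"ax":0,"ay":0,"az":0,"x":-31,"y":0,"z":-11,"hand":1},{"ax":0,"ay":0,"az":0,"x":-31,"y":0,"z":-11,"hand":1},{"ax":0,"ay":0,"az":0,"x":-31,"y":0,"z":-11,"hand":1},{"ax":0,"ay":0,"az":0,"x":-31,"y":0,"z":-11,"hand":1}]'|head -2
python3 -m inch '[{"ax":0,"ay":0,"az":0,"x":-31,"y":0,"z":-11,"hand":1},{"ax":0,"ay":0,"az":0,"x":-31,"y":0,"z":-11,"hand":1},{"ax":0,"ay":0,"az":0,"x":-31,"y":0,"z":-11,"hand":1},{"ax":0,"ay":0,"az":0,"x":-31,"y":0,"z":-11,"hand":1},{"ax":0,"ay":0,"az":0,"x":-31,"y":0,"z":-11,"hand":1}]'|head -2
python3 -m inch '[{"ax":0,"ay":0,"az":0,"x":-17,"y":0,"z":-5.5,"hand":1},{"ax":0,"ay":0,"az":0,"x":0,"y":0,"z":0,"hand":1},{"ax":0,"ay":0,"az":0,"x":0,"y":0,"z":0,"hand":1},{"ax":0,"ay":0,"az":0,"x":0,"y":0,"z":0,"hand":1},{"ax":0,"ay":0,"az":0,"x":0,"y":0,"z":0,"hand":1}]'|head -2
python3 go.py 612.6 -318.8 33; python3 - <<'E'
from h import *
c=read_camera("scene");p=get_state()["eef_pos"]*1e3
q=proj(c,[[(p[0])/1e3,(p[1])/1e3,(p[2]-26.1+d)/1e3] for d in(58,50,0)]);print(q.round(1).tolist())
x,y=q[1].astype(int)-50;print(x,y)
show("pics/s11.png",c["img"][y:y+100,x:x+100],6)
E
```

```text
time: 25.0
eef_pos: [0.5945, 0.1766, 0.1518]
contact_force: [0.8, -0.2, -0.4]
opening: 0.664
time: 25.42
eef_pos: [0.5976, 0.0268, 0.1473]
time: 25.83
eef_pos: [0.6035, -0.1378, 0.1472]
time: 26.25
eef_pos: [0.6096, -0.3021, 0.1471]
time: 26.67
eef_pos: [0.6102, -0.3169, 0.1472]
t 26.67 pos [ 610.2 -316.9  147.2] yaw 72.6 down [-0.001  0.001 -1.   ] F [-0.4 -0.6 -1.4] open 0.664 j [-0.63  0.4   1.61  0.    1.13 -1.89]
level turn [-0.0011  0.      0.0008]
to [ 612.6 -318.8   33. ] tool d [ -1.2 114.2  -2.9]
[[122.9, 340.2], [125.1, 343.2], [137.8, 360.3]]
75 293
```

View pics/s11.png

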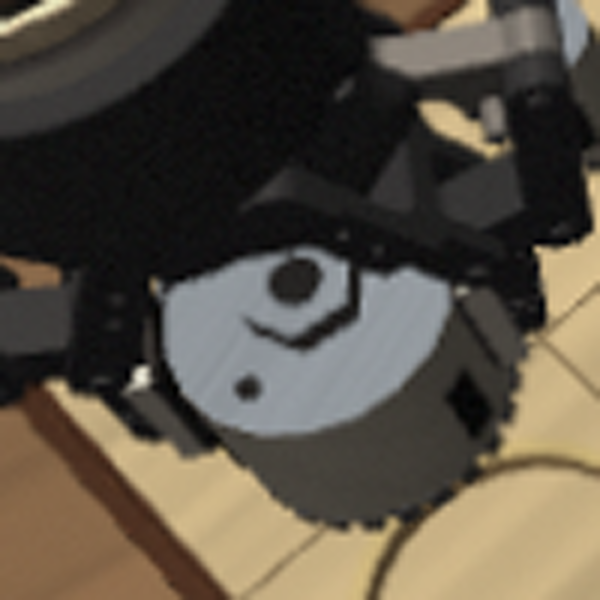

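The nut hole at (124.0,339.7) against (122.9,340.2) shows it centred. Lowering.

```bash
python3 -m inch '[{"ax":0,"ay":0,"az":0,"x":-1,"y":22,"z":-1.5,"hand":1},{"ax":0,"ay":0,"az":0,"x":0,"y":30,"z":0,"hand":1},{"ax":0,"ay":0,"az":0,"x":0,"y":28,"z":0,"hand":1},{"ax":0,"ay":0,"az":0,"x":0,"y":16,"z":0,"hand":1},{"ax":0,"ay":0,"az":0,"x":0,"y":8,"z":0,"hand":1}]'|head -2
python3 -m inch '[{"ax":0,"ay":0,"az":0,"x":0,"y":1,"z":0,"hand":1},{"ax":0,"ay":0,"az":0,"x":0,"y":0,"z":0,"hand":1},{"ax":0,"ay":0,"az":0,"x":0,"y":0,"z":0,"hand":1},{"ax":0,"ay":0,"az":0,"x":0,"y":0,"z":0,"hand":1}]'|grep -v rot
python3 go.py 612.6 -318.8 33
```

```text
time: 27.13
eef_pos: [0.6098, -0.3178, 0.04]
time: 27.47
eef_pos: [0.6127, -0.321, 0.0451]
contact_force: [0.1, -0.4, -0.9]
opening: 0.664
t 27.47 pos [ 612.7 -321.    45.1] yaw 72.5 down [ 0.003 -0.002 -1.   ] F [ 0.1 -0.4 -0.9] open 0.664 j [-0.63  0.53  1.64 -0.    0.97 -1.9 ]
level turn [ 0.0039  0.     -0.0013]
to [ 612.6 -318.8   33. ] tool d [ 2.1 12.1  0.8]
```

```bash
python3 -m inch '[{"ax":0,"ay":0,"az":0,"x":1.5,"y":5,"z":0,"hand":1},{"ax":0,"ay":0,"az":0,"x":0,"y":4,"z":0,"hand":1},{"ax":0,"ay":0,"az":0,"x":0,"y":1,"z":0,"hand":1},{"ax":0,"ay":0,"az":0,"x":0,"y":0,"z":0,"hand":1},{"ax":0,"ay":0,"az":0,"x":0,"y":0,"z":0,"hand":1}]'|grep -v rot
python3 go.py 612.6 -318.8 33
python3 -m inch '[{"ax":0,"ay":0,"az":0,"x":0,"y":1,"z":0,"hand":1},{"ax":0,"ay":0,"az":0,"x":0,"y":0.5,"z":0,"hand":1},{"ax":0,"ay":0,"az":0,"x":0,"y":0,"z":0,"hand":1},{"ax":0,"ay":0,"az":0,"x":0,"y":0,"z":0,"hand":1}]'|grep -v rot
```

```text
time: 27.88
eef_pos: [0.612, -0.3188, 0.0332]
contact_force: [-1.7, 1.4, 2.4]
opening: 0.671
t 27.88 pos [ 612.  -318.8   33.2] yaw 72.5 down [ 0. -0. -1.] F [-1.7  1.4  2.4] open 0.671 j [-0.63  0.54  1.65  0.    0.95 -1.89]
level turn [ 0.0003 -0.      0.    ]
to [ 612.6 -318.8   33. ] tool d [ 0.1  0.2 -0.6]
time: 28.22
eef_pos: [0.6121, -0.3188, 0.0332]
contact_force: [-4.8, 2.5, 7.6]
opening: 0.666
```

Floor contact at the expected height. I release, lift and withdraw toward +y so that both cameras see the tray.

```bash
python3 -m inch '[{"ax":0,"ay":0,"az":0,"x":0,"y":-0.5,"z":0,"hand":-0.6},{"ax":0,"ay":0,"az":0,"x":0,"y":0,"z":0,"hand":-0.6},{"ax":0,"ay":0,"az":0,"x":0,"y":0,"z":0,"hand":-0.6},{"ax":0,"ay":0,"az":0,"x":0,"y":0,"z":0,"hand":-0.6},{"ax":0,"ay":0,"az":0,"x":0,"y":0,"z":0,"hand":-0.6}]'|grep -v rot
python3 -m inch '[{"ax":0,"ay":0,"az":0,"x":0,"y":-10,"z":0,"hand":-0.6},{"ax":0,"ay":0,"az":0,"x":0,"y":-25,"z":0,"hand":-0.6},{"ax":0,"ay":0,"az":0,"x":0,"y":-35,"z":0,"hand":-0.6},{"ax":0,"ay":0,"az":0,"x":0,"y":-35,"z":0,"hand":-0.6},{"ax":0,"ay":0,"az":0,"x":0,"y":-30,"z":0,"hand":-0.6}]'|grep -v rot
python3 -m inch '[{"ax":0,"ay":0,"az":0,"x":30,"y":-5,"z":15,"hand":-0.6},{"ax":0,"ay":0,"az":0,"x":30,"y":0,"z":15,"hand":-0.6},{"ax":0,"ay":0,"az":0,"x":30,"y":0,"z":15,"hand":-0.6},{"ax":0,"ay":0,"az":0,"x":30,"y":0,"z":15,"hand":-0.6},{"ax":0,"ay":0,"az":0,"x":30,"y":0,"z":15,"hand":-0.6}]'|head -2
python3 -m inch '[{"ax":0,"ay":0,"az":0,"x":30,"y":0,"z":10,"hand":-0.6},{"ax":0,"ay":0,"az":0,"x":30,"y":0,"z":10,"hand":-0.6},{"ax":0,"ay":0,"az":0,"x":30,"y":0,"z":10,"hand":-0.6},{"ax":0,"ay":0,"az":0,"x":20,"y":0,"z":0,"hand":-0.6},{"ax":0,"ay":0,"az":0,"x":0,"y":0,"z":0,"hand":-0.6}]'|head -2
python3 -m inch '[{"ax":0,"ay":0,"az":0,"x":0,"y":0,"z":0,"hand":-0.6},{"ax":0,"ay":0,"az":0,"x":0,"y":0,"z":0,"hand":-0.6},{"ax":0,"ay":0,"az":0,"x":0,"y":0,"z":0,"hand":-0.6}]'|head -2
python3 - <<'E'
from h import *
c=read_camera("scene");t=read_camera("top")
for n,P in(("28",(501.8,-247.8)),("38",(521.7,-338.7)),("48",(592.7,-227.9)),("58",(612.6,-318.8)),("coup",(568.7,61.1)),("tin",(596.3,300.2))):
  z=.035 if n.isdigit() else .025
  a,b=[tuple(int(v) for v in proj(k,[P[0]/1e3,P[1]/1e3,z])[0]) for k in(c,t)]
  pb,_=blob(c["img"],a,28);pt,_=blob(t["img"],b,21);X,e=tri(t,pt,c,pb);print(n,(X*1e3).round(1),"off",round(np.hypot(*(X[:2]*1e3-P)),1),"gap",round(e*1e3,1))
show("pics/s12.png",c["img"][150:450,60:500],1.8)
E
```

```text
time: 28.63
eef_pos: [0.6117, -0.3187, 0.0312]
contact_force: [0.2, 0.6, -0.3]
opening: 0.799
time: 29.05
eef_pos: [0.6122, -0.319, 0.1698]
contact_force: [1.1, -0.9, 1.2]
opening: 0.801
time: 29.47
eef_pos: [0.5849, -0.1518, 0.1726]
time: 29.88
eef_pos: [0.59, -0.0356, 0.1725]
time: 30.13
eef_pos: [0.5897, -0.0403, 0.1719]
28 [ 502.6 -249.2   36. ] off 1.6 gap 2.5
38 [ 521.3 -338.9   35.7] off 0.5 gap 2.6
48 [ 592.6 -228.2   37. ] off 0.3 gap 2.1
58 [ 612.  -318.8   37.5] off 0.6 gap 2.5
coup [569.4  68.8  24. ] off 7.7 gap 13.6
tin [596.3 300.   26. ] off 0.2 gap 1.6
```

View pics/s12.png

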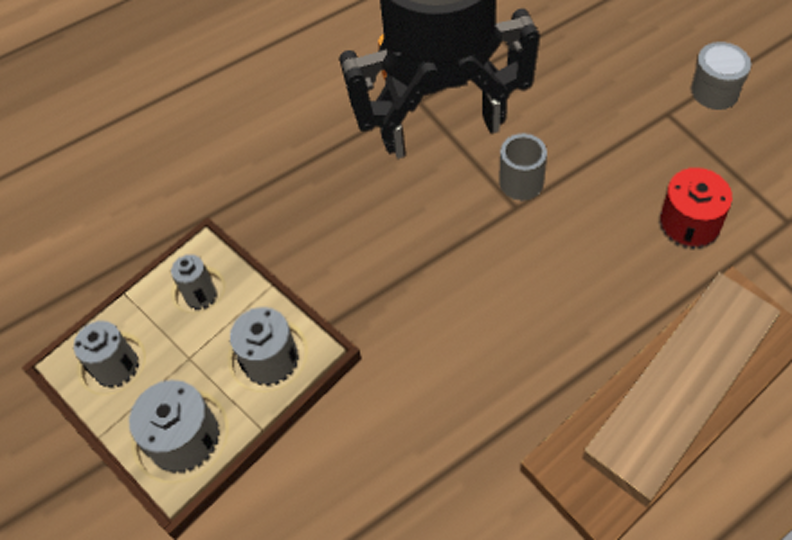

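All four saws stand upright in their pockets. The coupling is at pixel (350,243), the same as at the start; its 7.7 mm "offset" (ray gap 13.6 mm) comes from the gripper falling inside its mask. Handing in.

```bash
python3 -c "
from plant import *
s=get_state();print(s['time'],abs(s['dq']).max(),s['contact_force']);print(sign_off())"
```

```text
30.2333 0.0025085561876668373 [0.46407693 0.47118075 0.91580772]
the job is handed in; nothing more can be done
None
```

I put the four hole saws back in the tray, each lowered until it touched the floor of its own pocket (38, 48, 28, then 58), and handed the job in at 30.2 s; no verdict is reported.

**Final check of the saws:** in both cameras the saws lie 1.6 mm (saw_28), 0.5 mm (saw_38), 0.3 mm (saw_48) and 0.6 mm (saw_58) from their pocket centres. All four stand upright and released. Their mid-heights read 36–37.5 mm against about 35 mm expected, with the two views missing each other by 2–2.6 mm. Seating therefore rests mainly on the floor contact felt at the expected height.

**Coupling and tin:** the tin measured 0.2 mm from its start. The last coupling reading (7.7 mm off, views 13.6 mm apart) is not valid, because the gripper was in its mask. A reading before the last pick (the 58) showed the coupling within 0.2 mm of its start, and its pixel in the final picture is unchanged.

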